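# Load three reagent packs into the analyser's loading rack in order

## Robot

A 6-joint arm with a two-finger parallel gripper is mounted at the origin on the work surface. World frame = base frame: x ahead of the robot, y to its left, z up, the work surface at z = 0. Lengths are in mm, angles in rad, forces in N, time in s.
With the tool pointing down it reaches from about 325 to 900 mm from the base axis. Payload 3.5 kg.
Tool frame: the origin (TCP) lies at the very end of the fingers, on their centre line; the grasp point (between the pads) lies env.grip_depth behind it (env.grip_depth is the distance from the TCP to the grasp point, in mm); z points along the fingers, y is the line along which they close (so a half turn about z gives the same grasp; the last joint's range is limited). The gripper opens to 85 mm and grips with 20 to 120 N. Pads are 22 mm wide; open, the fingers measure 114 mm over their backs; the gripper's body (76 mm by 85 mm) begins 54 mm behind the grasp point. The pads swing forward as they close: fully open they stand 13 mm farther back than shut.
Start: joints at [1.099, 0.276, -0.026, 1.268, 0, 1.467], TCP at [225.316, 582.97, 231.313] pointing down, gripper open.
Joint ranges: [-3.12, 3.12], [-0.85, 1.88], [-1.08, 1.24], [-1.95, 2.15], [-1.57, 1.53], [-3.14, 3.14]. Speed limits (rad/s): [2.57, 2.57, 3.14, 3.14, 3.14, 3.14].

## Interface

Orientations are given as a unit quaternion [w, x, y, z].
In Python, from station import env, read_camera gives the robot as it stands.
- The arm moves only by the shell command python3 -m creep 'ROWS' [OPENING] [FORCE]. ROWS is JSON, a list of rows, each an object of numbers: "dx", "dy", "dz": the shift along the tool's x, y, z as a fraction of full scale; "rx", "ry", "rz": the turn, a rotation vector about the tool's x, y, z as a fraction of full scale. A call has 1 to 12 rows; each row is the pose to reach, as a shift and turn from the pose commanded when the call began, along the tool's axes at that moment; what a row does not reach only later rows make up. Full scale, the value 1, is 0.08 m for a shift and 45 degrees for a turn. A row lasts 1/12 s, in which the tool goes at most 41.7 mm and 7.16 degrees, less where a joint would pass 70% of its speed; a pose out of reach is approached as far as the arm can. A call with a number of a shift or a turn outside -1 to 1 is refused whole. A call with a gripper value outside its range is refused whole. OPENING is the opening, from 0 (shut) to 1 (fully open), set as the call begins (- or left out, the last holds). The fingers move at their own pace and stop on an object; FORCE is the grip in N (left out, the last holds). Time passes only in rows, so rows that repeat a pose let the fingers close. It gives the time, the measured TCP pose, the force, the opening and the grip force at its end, in the units of the state.
- env.get_obs(): the state, without advancing time (a new reading comes with each control period).
- read_camera(name): name is "side" or "top"; returns a dict with "img" (420x560x3 uint8, red, green, blue), "range_z" (420x560 float32, mm along the optical axis (not along the pixel's ray), 0 where there is no reading), "vfov" (degrees; the focal length in pixels is half the picture's height over the tangent of half this angle, whatever the lens; pixels are square), "cx", "cy" (the principal point, pixels), "rvec" (rotation vector, rad) and "tvec" (3), from world to camera coordinates, as OpenCV has them. Camera axes: x right, y down, z forward; pixel columns grow to the right and rows downward; lengths in mm; the calibration is good to about 2 mm. A picture is of the moment at which its call begins.
- env.hand_in(): hands the job in; it is judged then, once.
The state is a dict: "t": time; "joints": joint angles; "qvel": joint speeds; "joint_torque": joint torques, N m; "eef_pos": TCP position; "eef_rot": TCP orientation; "force": force on the tool from outside, world axes, zero at the start; "ft_torque": the same for the moment, N m; "grip_width": finger opening in mm; "grip_force": force on a finger pad.
Only numpy, scipy, OpenCV 4.12 (cv2) and the standard library are available. Lean on these libraries where they do the work, as an engineer would, in place of code of your own. Each camera call takes 0.05 s, during which the arm holds its last target. There are 200 camera calls.

## Task

Load the three white reagent packs upright and fully home into the metal rack, in order: first the tall pack into pocket 1 (the pocket beside the black knob), then the middle-height pack into pocket 2, then the short pack into pocket 3. The tall pack lies on its side and the rack leaves no room for fingers on a pack's broad faces, so first stand it upright on the bench, let go, and take it again by its two narrow edges. Never drop a pack or let one topple over, and leave the scanner, tube rack and bowl where they are.

Things in the scene. Friction and masses are not known exactly. Their poses are not given: they have to be found in the camera images.
- tall_pack: Tall pack, white plastic, 46 mm wide (own x), 24 mm thick (own y). Origin: centre of underside; own z points out of its top. About 100 g. Body 88 mm tall plus one round grey cap (18 mm diameter, 8 mm tall). Starts lying on a narrow edge, 46 mm high, origin 23 mm above the bench: own z level, towards +y within 0.4 rad, own x down, broad faces vertical. Clear bench around it.
- mid_pack: Middle-height pack, white plastic, 46 mm wide (own x), 24 mm thick (own y). Origin: centre of underside; own z points out of its top. About 85 g. Body 74 mm tall, plus two small round grey caps (14 mm diameter, 8 mm tall). Starts standing upright on the bench.
- short_pack: Short pack, white plastic, 46 mm wide (own x), 24 mm thick (own y). Origin: centre of underside; own z points out of its top. About 70 g. Body 62 mm tall, plus a flat grey bar-shaped cap (30 x 12 mm, 6 mm tall). Starts standing upright on the bench.
- rack: Aluminium rack fixed to the bench. Three pockets in a row along its y, 35 mm apart, parted by upright fins (6 mm thick, 36 mm long along x, tops 68 mm above the bench). Base plate 90 x 150 x 6 mm. Black knob (22 mm wide, top 34 mm up) at its +y end, beside pocket 1. Raised pips (1, 2, 3) number the pockets. Origin: on the bench below pocket 2.
- pocket1 (a point): Centre of the floor of pocket 1, next to the knob, 6 mm above the bench; axes as the rack's. Each pocket is 29 mm wide between fins (y) and 51 mm between two low lips (x; lips 10 mm above the floor). A pack's 46 mm width goes along x, either way round; its narrow edges then stick out 5 mm past the fins, where fingers fit.
- pocket2 (a point): Centre of the floor of pocket 2 (the middle one); axes as the rack's.
- pocket3 (a point): Centre of the floor of pocket 3, farthest from the knob; axes as the rack's.
- scanner: Bystander: black hand-held barcode scanner standing on its foot, about 100 x 55 mm, 122 mm tall. Origin: centre of the foot's underside.
- tube_rack: Bystander: aluminium tube block 70 x 120 mm with seven blue-capped sample tubes, 88 mm tall. Origin: centre of its underside.
- steel_bowl: Bystander: small steel bowl, 100 mm across, 35 mm tall. Origin: centre of its underside.
There are look-alikes about, which are no part of the job. Leave any brown look-alike of the rack alone. Leave any pink look-alike of the tall_pack alone.

How it is judged (in metres and radians):
On the way, in this order (a step that is already met when the one before it is completed fails the run):
1. the tall pack stands upright on the bench, let go (angle between tall_pack's own z axis and vertical below 0.08 rad and height (world z) of tall_pack between -0.004 and 0.004 m and contact force between the fingers and tall_pack below 0.05 N and linear speed of tall_pack below 0.02 m/s), for 0.2 s.
2. the tall pack stands fully home in pocket 1, let go (horizontal distance between tall_pack and pocket1 below 0.006 m and z of tall_pack in the frame of pocket1 between -0.004 and 0.004 m and angle between tall_pack's own z axis and vertical below 0.08 rad and contact force between the fingers and tall_pack below 0.05 N and linear speed of tall_pack below 0.02 m/s), for 0.2 s.
3. the mid pack stands fully home in pocket 2, let go (horizontal distance between mid_pack and pocket2 below 0.006 m and z of mid_pack in the frame of pocket2 between -0.004 and 0.004 m and angle between mid_pack's own z axis and vertical below 0.08 rad and contact force between the fingers and mid_pack below 0.05 N and linear speed of mid_pack below 0.02 m/s), for 0.2 s.
4. the short pack stands fully home in pocket 3, let go (horizontal distance between short_pack and pocket3 below 0.006 m and z of short_pack in the frame of pocket3 between -0.004 and 0.004 m and angle between short_pack's own z axis and vertical below 0.08 rad and contact force between the fingers and short_pack below 0.05 N and linear speed of short_pack below 0.02 m/s), for 0.2 s.
At the end, for the whole second after the job is handed in: The tall pack stands in pocket 1, the middle one in pocket 2 and the short one in pocket 3: each underside centre within 6 mm sideways of its pocket's centre and within 4 mm of the pocket floor's height, upright within 0.08 rad, at rest and let go (all of step 2 and all of step 3 and all of step 4); the robot touches nothing.
It fails at once if the tall pack is dropped or falls over (moves faster than 0.6 m/s while no finger touches it) (linear speed of tall_pack above 0.6 m/s and contact force between the fingers and tall_pack below 0.05 N).
It fails at once if the mid pack is dropped or falls over (moves faster than 0.6 m/s while no finger touches it) (linear speed of mid_pack above 0.6 m/s and contact force between the fingers and mid_pack below 0.05 N).
It fails at once if the short pack is dropped or falls over (moves faster than 0.6 m/s while no finger touches it) (linear speed of short_pack above 0.6 m/s and contact force between the fingers and short_pack below 0.05 N).
It fails at once if the scanner, the tube rack or the bowl is shifted by more than 20 mm (distance of any of scanner, tube_rack, steel_bowl from where it was at the start of the episode above 0.02 m).
It also fails if it takes over 72 s, if anything falls off the work surface, if the arm or the gripper's body presses on something with over 40 N, if the wrist force passes 120 N, or if a joint passes its speed limit or range.

## Working session

There is one attempt and no reset: what is moved stays moved. The work goes in short steps, Python scripts to look and compute and a shell command to move; the robot and the scene stay as the last step left them, time stands still between calls to the robot, and variables do not carry over. Pictures are saved under pics/ and viewed, at most 10 in all, crops included, and the job is handed in when it is done.

```bash
mkdir -p pics; ls
python3 - <<'E'
from station import env, read_camera
import cv2,numpy as np
for n in("top","side"):
    c=read_camera(n); cv2.imwrite(f"pics/{n}0.png",c["img"][:,:,::-1]); np.savez(f"pics/{n}0.npz",**c)
    print(n,c["vfov"],c["cx"],c["cy"],c["rvec"],c["tvec"],(c["range_z"]>0).mean())
print(env.grip_depth,env.get_obs())
E
```

```text
pics
top 53.87030894269071 281.07294977668977 210.42450801350788 [ 2.22338076 -2.17310595  0.04368126] [ -49.68886303  527.1970431  1166.70322399] 0.9958843537414966
side 49.656223471783434 290.7728370226662 216.48836611052639 [ 2.13416595 -0.76489087  0.38059125] [-428.17624007  227.22659611  899.15055504] 0.9959098639455782
18.700000000000003 {'t': 0.1, 'joints': array([ 1.09860550e+00,  2.77061860e-01, -2.77622425e-02,  1.26800205e+00,
        9.70812310e-06,  1.46739270e+00]), 'qvel': array([ 0.00072661, -0.00164875,  0.0012171 ,  0.00010313,  0.00067958,
       -0.0003397 ]), 'joint_torque': array([ 5.78322179e-04, -4.46706569e+01,  2.96129662e+01,  8.44658876e-03,
       -7.34028663e-05, -3.69913124e-06]), 'eef_pos': array([224.98455967, 582.33468248, 230.25974435]), 'eef_rot': array([-2.92728196e-04,  1.83350356e-01,  9.83047108e-01, -9.71793710e-04]), 'force': array([-0.44014189,  1.00403942,  0.64410089]), 'ft_torque': array([ 0.01120028, -0.04312905, -0.01267971]), 'grip_force': 0.0, 'grip_width': 85.33030190690057}
```

View pics/top0.png

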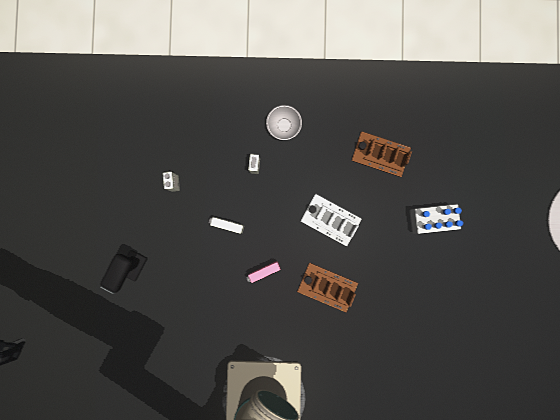

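View pics/side0.png

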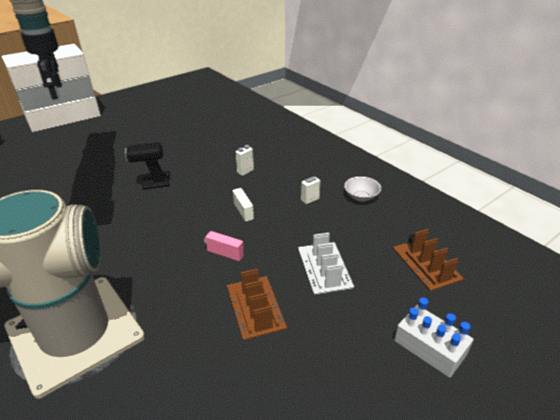

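The top view shows these candidates:
- **Tall pack:** white lying bar at (226,225). The pink bar at (263,271) is the look-alike.
- **Rack:** aluminium at (332,219). The brown ones at (381,154) and (328,288) are look-alikes.
- **Mid pack:** two caps, at (171,181).
- **Short pack:** bar cap, at (254,163).
- **Bystanders:** bowl (284,122), tube rack (438,219) and scanner (122,268).

I choose the white bar and the aluminium rack. Next I'll measure them and check with one crop.

```bash
cat > h.py <<'E'
import numpy as np, cv2
from scipy.spatial.transform import Rotation as R
def cal(c):
    f=210/np.tan(np.radians(float(c["vfov"]))/2)
    return f,float(c["cx"]),float(c["cy"]),cv2.Rodrigues(np.array(c["rvec"]))[0],np.array(c["tvec"]).ravel()
def cloud(c):
    f,cx,cy,M,t=cal(c); z=c["range_z"].astype(float); v,u=np.mgrid[:420,:560]
    P=np.stack([(u-cx)/f*z,(v-cy)/f*z,z],-1)
    return (P-t)@M
def ray(c,uv,h):
    f,cx,cy,M,t=cal(c); uv=np.atleast_2d(uv).astype(float)
    d=np.c_[(uv-[cx,cy])/f,np.ones(len(uv))]@M; o=-M.T@t
    return o+d*((h-o[2])/d[:,2])[:,None]
def rect(p):
    (c,s,a)=cv2.minAreaRect(p.astype(np.float32)[:,:2]); 
    if s[0]<s[1]: a+=90; s=s[::-1]
    a=(a+90)%180-90
    return np.round(c,1),np.round(s,1),round(a,2)  # long-axis angle deg
E
python3 - <<'E'
from h import *
for n in("top","side"):
    c=dict(np.load(f"pics/{n}0.npz")); W=cloud(c); img=c["img"].astype(int)
    hsv=cv2.cvtColor(c["img"],cv2.COLOR_RGB2HSV)
    print(n,"table z", np.median(W[150:250,100:160,2]) if n=="top" else np.median(W[300:400,170:220,2]))
    boxes=dict(tall=(205,212,248,240),mid=(158,168,184,194),short=(244,150,264,176),rack=(296,188,366,252)) if n=="top" else dict(tall=(228,184,258,224),mid=(230,140,258,178),short=(296,172,324,206),rack=(296,230,356,294))
    for k,(a,b,e,d) in boxes.items():
        w=W[b:d,a:e].reshape(-1,3); i=hsv[b:d,a:e].reshape(-1,3)
        hi=w[:,2].max(); print(k,"zmax",round(np.percentile(w[:,2][w[:,2]>2],99),1) )
        zs=dict(tall=[(38,52)],mid=[(68,78),(79,86)],short=[(57,65),(65.5,72)],rack=[(2,11),(60,72),(25,40)])[k]
        for lo,h2 in zs:
            q=w[(w[:,2]>lo)&(w[:,2]<h2)]
            if len(q)>5: print("  ",lo,h2,len(q),round(np.median(q[:,2]),1),rect(q),q[:,:2].mean(0).round(1))
t=cv2.imread("pics/top0.png"); cv2.imwrite("pics/crop.png",cv2.resize(t[145:260,155:370],None,fx=3.7,fy=3.7,interpolation=2))
E
```

```text
top table z -0.5725563685581465
tall zmax 722.9Traceback (most recent call last):
  File "<stdin>", line 13, in <module>
  File "h.py", line 15, in rect
    (c,s,a)=cv2.minAreaRect(p.astype(np.float32)[:,:2]);
            ~~~~~~~~~~~~~~~^^^^^^^^^^^^^^^^^^^^^^^^^^^^
cv2.error: OpenCV(4.12.0) /io/opencv/modules/imgproc/src/convhull.cpp:143: error: (-215:Assertion failed) total >= 0 && (depth == CV_32F || depth == CV_32S) in function 'convexHull'
```

```bash
sed -i 's/p.astype(np.float32)\[:,:2\]/np.ascontiguousarray(p[:,:2],np.float32)/' h.py
cat > m.py <<'E'
from h import *
for n in("top","side"):
    c=dict(np.load(f"pics/{n}0.npz")); W=cloud(c); W[c["range_z"]<=0]=-99
    print(n)
    boxes=dict(tall=(205,212,248,240),mid=(158,168,184,194),short=(244,150,264,176),rack=(296,188,366,252)) if n=="top" else dict(tall=(228,184,258,224),mid=(230,140,258,178),short=(296,172,324,206),rack=(296,230,356,294))
    for k,(a,b,e,d) in boxes.items():
        w=W[b:d,a:e].reshape(-1,3)
        zs=dict(tall=[(15,52),(38,52)],mid=[(20,78),(68,78),(79,86)],short=[(20,65),(57,65),(65.5,72)],rack=[(2,11),(55,75),(25,40)])[k]
        print(k,"zmax",round(np.percentile(w[:,2][w[:,2]>2],99),1))
        for lo,h2 in zs:
            q=w[(w[:,2]>lo)&(w[:,2]<h2)]
            if len(q)>5: print("  ",lo,h2,len(q),round(np.median(q[:,2]),1),*rect(q),q[:,:2].mean(0).round(1))
t=cv2.imread("pics/top0.png"); cv2.imwrite("pics/crop.png",cv2.resize(t[145:260,155:370],None,fx=3.7,fy=3.7,interpolation=2))
E
python3 m.py
```

```text
top
tall zmax 50.2
   15 52 300 45.3 [483.8 115.6] [95.8 24.3] 75.85 [483.2 112.8]
   38 52 276 45.6 [483.  112.3] [87.5 24.3] 75.85 [482.9 112.1]
mid zmax 83.4
   20 78 194 70.3 [601. 270.] [47. 26.] 7.14 [598.9 265.1]
   68 78 106 73.3 [600.1 270.4] [46.  24.2] 4.53 [600.2 268.9]
   79 86 41 81.5 [600.1 269.5] [32.8 14. ] 1.76 [600.2 269.8]
short zmax 70.8
   20 65 133 60.6 [656.1  40.2] [45.7 24. ] -4.51 [653.3  38.8]
   57 65 99 61.5 [656.6  40.3] [44.8 23.7] -4.51 [656.1  40.3]
   65.5 72 42 67.9 [656.4  40.2] [28.1 11.6] -4.66 [656.8  40.2]
rack zmax 68.5
   2 11 1655 4.9 [ 506.  -179.9] [198.3 180.7] -88.71 [ 505.2 -178.2]
   55 75 132 64.7 [ 499.6 -191.9] [111.4  35.7] 62.29 [ 498.9 -193. ]
   25 40 81 33.3 [ 506.3 -176.9] [135.6  34.1] 62.77 [ 516.  -158.1]
side
tall zmax 46.6
   15 52 337 41.8 [482.3 110.6] [92. 26.] 76.81 [477.5 102.7]
   38 52 204 43.7 [482.7 111.7] [89.7 24.1] 75.3 [481.  108.8]
mid zmax 80.4
   20 78 309 50.5 [599.6 269.9] [48.9 28.5] 8.0 [596.1 263.4]
   68 78 71 71.7 [600.3 269.1] [44.8 27.2] -1.36 [597.6 266.2]
   79 86 15 80.2 [600.2 270.2] [33.2 10.7] 5.73 [600.5 269.8]
short zmax 67.7
   20 65 281 46.0 [656.3  39.9] [49.2 28.8] -4.86 [650.7  34.6]
   57 65 79 60.5 [655.9  37.2] [48.9 26.6] -10.25 [653.8  36.7]
   65.5 72 20 66.9 [654.6  40.3] [20.5 10.9] -1.75 [654.9  39.9]
rack zmax 67.4
   2 11 862 4.7 [ 526.8 -163.4] [212.5 123.1] 54.98 [ 489.4 -190.1]
   55 75 347 61.6 [ 499.6 -192.7] [112.8  36.4] 62.81 [ 498.3 -194.2]
   25 40 179 34.0 [ 498.7 -193.7] [111.1  36.1] 62.99 [ 487.7 -206.5]
```

View pics/crop.png

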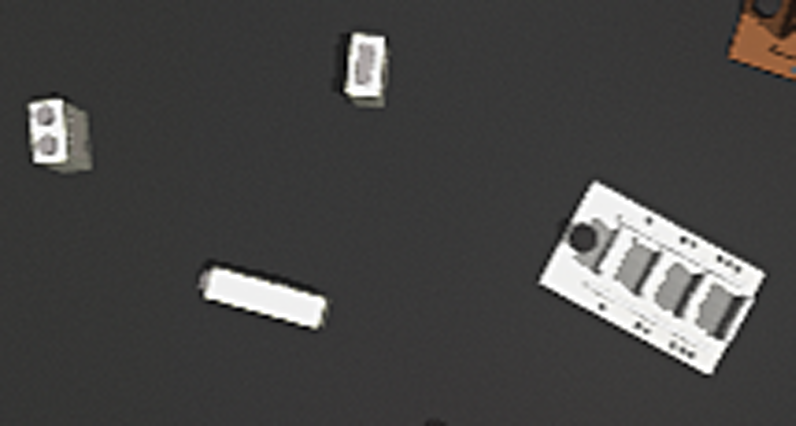

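Crop check: the chosen bar is white, with its cap on the left (+y) end at about (203,278) in the crop. The rack is bare aluminium, with its knob at the upper left (582,237) beside the single pip. Both choices hold. Next is a small planner that turns target poses into row units.

```bash
cat > plan.py <<'E'
from h import *
def tool(head,tilt=0):  # tool down, closing axis at heading (deg), then tilted by tilt about closing axis
    y=np.array([np.cos(np.radians(head)),np.sin(np.radians(head)),0]); z=np.array([0,0,-1.])
    return R.from_rotvec(np.radians(tilt)*y)*R.from_matrix(np.c_[np.cross(y,z),y,z])
def cur():
    from station import env
    o=env.get_obs(); return np.array(o["eef_pos"]),R.from_quat(np.array(o["eef_rot"])[[1,2,3,0]]),o
def tcp(g,r,d=18.7): return np.array(g,float)+d*r.apply([0,0,1])
def seg(p0,r0,p1,r1,label=""):
    rv=(r0.inv()*r1).as_rotvec()
    for n in range(1,9):
        out=[];p,r=p0,r0
        for k in range(1,n+1):
            pk=p0+(p1-p0)*k/n; rk=r0*R.from_rotvec(rv*k/n)
            out.append(np.r_[r.inv().apply(pk-p)/80,np.degrees((r.inv()*rk).as_rotvec())/45]); p,r=pk,rk
        if np.abs(out).max()<=1: break
    print(label,"rows/call>=",round(max(np.linalg.norm(p1-p0)/n/41.7,np.degrees(np.linalg.norm(rv))/n/7.16),1))
    for o in out: print("   ",np.round(o,3))
def chain(*targets):
    p,r,o=cur(); print("t",round(o["t"],2),"pos",p.round(1),"j",np.round(o["joints"],2),"w",round(o["grip_width"],1),"gf",round(o["grip_force"],1))
    for i,(q,s) in enumerate(targets): seg(p,r,np.array(q,float),s,f"#{i} {np.round(q,1)}"); p,r=np.array(q,float),s
E
python3 - <<'E'
from plan import *
h=np.array([.243,.970,0]); up=np.array([0,0,1.]); g=np.array([484,116,30.])
d=tool(-14); t=tool(-14,-45); b=(h+up)/2**.5
chain((g+[20,80,150],d),(tcp(g+b*90,t),t),(tcp(g,t),t))
E
```

```text
t 0.1 pos [225.  582.3 230.3] j [ 1.1   0.28 -0.03  1.27  0.    1.47] w 85.3 gf 0.0
#0 [504. 196. 180.] rows/call>= 1.9
    [-0.832 -0.541  0.106 -0.     0.     0.307]
    [-0.937 -0.327  0.105 -0.     0.     0.307]
    [-0.988 -0.093  0.105 -0.     0.     0.307]
    [-0.982  0.145  0.105 -0.     0.     0.307]
    [-0.919  0.375  0.105 -0.     0.     0.307]
    [-0.803  0.584  0.105 -0.     0.     0.307]
#1 [496.3 164.9  80.4] rows/call>= 3.1
    [-0.2    0.     0.622  0.    -0.5    0.   ]
    [ 0.053  0.     0.652  0.    -0.5    0.   ]
#2 [480.8 103.2  16.8] rows/call>= 1.1
    [ 0.    -0.     0.562  0.     0.     0.   ]
    [ 0.    -0.     0.562  0.     0.     0.   ]
```

```bash
python3 -m creep '[{"dx":-0.416,"dy":-0.27,"dz":0.05,"rz":0.15},{"dx":-0.83,"dy":-0.54,"dz":0.1,"rz":0.307},{"dx":-0.83,"dy":-0.54,"dz":0.1,"rz":0.307}]' 1 40
python3 -m creep '[{"dx":-0.937,"dy":-0.327,"dz":0.1,"rz":0.307},{"dx":-0.937,"dy":-0.327,"dz":0.1,"rz":0.307},{"dx":-0.937,"dy":-0.327,"dz":0.1,"rz":0.307}]'
python3 -m creep '[{"dx":-0.988,"dy":-0.093,"dz":0.1,"rz":0.307},{"dx":-0.988,"dy":-0.093,"dz":0.1,"rz":0.307},{"dx":-0.988,"dy":-0.093,"dz":0.1,"rz":0.307}]'
python3 -m creep '[{"dx":-0.98,"dy":0.145,"dz":0.1,"rz":0.307},{"dx":-0.98,"dy":0.145,"dz":0.1,"rz":0.307},{"dx":-0.98,"dy":0.145,"dz":0.1,"rz":0.307}]'
python3 -m creep '[{"dx":-0.92,"dy":0.375,"dz":0.1,"rz":0.307},{"dx":-0.92,"dy":0.375,"dz":0.1,"rz":0.307},{"dx":-0.92,"dy":0.375,"dz":0.1,"rz":0.307}]'
python3 -m creep '[{"dx":-0.8,"dy":0.584,"dz":0.1,"rz":0.307},{"dx":-0.8,"dy":0.584,"dz":0.1,"rz":0.307},{"dx":-0.8,"dy":0.584,"dz":0.1,"rz":0.307},{"dx":-0.8,"dy":0.584,"dz":0.1,"rz":0.307},{"dx":-0.8,"dy":0.584,"dz":0.1,"rz":0.307}]'
python3 - <<'E'
from plan import *
h=np.array([.243,.970,0]); up=np.array([0,0,1.]); g=np.array([484,116,30.])
t=tool(-14,-45); b=(h+up)/2**.5
chain((tcp(g+b*90,t),t),(tcp(g,t),t))
E
```

```text
t 0.1 pos [225.  582.3 230.3] j [ 1.1   0.28 -0.03  1.27  0.    1.47] w 85.3 gf 0.0
#0 [496.3 164.9  80.4] rows/call>= 2.1
    [-0.841 -0.607  0.313  0.12  -0.136  0.29 ]
    [-0.912 -0.37   0.453  0.12  -0.136  0.29 ]
    [-0.912 -0.112  0.574  0.12  -0.136  0.29 ]
    [-0.841  0.147  0.666  0.12  -0.136  0.29 ]
    [-0.705  0.39   0.724  0.12  -0.136  0.29 ]
    [-0.513  0.599  0.742  0.12  -0.136  0.29 ]
#1 [480.8 103.2  16.8] rows/call>= 1.1
    [ 0.    -0.     0.562  0.     0.     0.   ]
    [ 0.    -0.     0.562  0.     0.     0.   ]validation failed for argument at $[0]...
validation failed for argument at $[0]...
validation failed for argument at $[0]...
validation failed for argument at $[0]...
validation failed for argument at $[0]...
validation failed for argument at $[0]...
```

```bash
python3 -m creep '[{"dx":-0.416,"dy":-0.27,"dz":0.05,"rx":0,"ry":0,"rz":0.15},{"dx":-0.83,"dy":-0.54,"dz":0.1,"rx":0,"ry":0,"rz":0.307},{"dx":-0.83,"dy":-0.54,"dz":0.1,"rx":0,"ry":0,"rz":0.307}]' 1 40
```

```text
t: 0.35
eef_pos: [273.4, 513.4, 221.5]
eef_rot: [0.001, 0.304, 0.953, -0.003]
force: [0.2, -0.7, -0.5]
grip_width: 85.4
grip_force: 0.0
```

```bash
python3 -m creep '[{"dx":-0.937,"dy":-0.327,"dz":0.1,"rx":0,"ry":0,"rz":0.307},{"dx":-0.937,"dy":-0.327,"dz":0.1,"rx":0,"ry":0,"rz":0.307},{"dx":-0.937,"dy":-0.327,"dz":0.1,"rx":0,"ry":0,"rz":0.307}]' | head -2
python3 -m creep '[{"dx":-0.988,"dy":-0.093,"dz":0.1,"rx":0,"ry":0,"rz":0.307},{"dx":-0.988,"dy":-0.093,"dz":0.1,"rx":0,"ry":0,"rz":0.307},{"dx":-0.988,"dy":-0.093,"dz":0.1,"rx":0,"ry":0,"rz":0.307}]'| head -2
python3 -m creep '[{"dx":-0.98,"dy":0.145,"dz":0.1,"rx":0,"ry":0,"rz":0.307},{"dx":-0.98,"dy":0.145,"dz":0.1,"rx":0,"ry":0,"rz":0.307},{"dx":-0.98,"dy":0.145,"dz":0.1,"rx":0,"ry":0,"rz":0.307}]'| head -2
python3 -m creep '[{"dx":-0.92,"dy":0.375,"dz":0.1,"rx":0,"ry":0,"rz":0.307},{"dx":-0.92,"dy":0.375,"dz":0.1,"rx":0,"ry":0,"rz":0.307},{"dx":-0.92,"dy":0.375,"dz":0.1,"rx":0,"ry":0,"rz":0.307}]'| head -2
python3 -m creep '[{"dx":-0.8,"dy":0.584,"dz":0.1,"rx":0,"ry":0,"rz":0.307},{"dx":-0.8,"dy":0.584,"dz":0.1,"rx":0,"ry":0,"rz":0.307},{"dx":-0.8,"dy":0.584,"dz":0.1,"rx":0,"ry":0,"rz":0.307},{"dx":-0.8,"dy":0.584,"dz":0.1,"rx":0,"ry":0,"rz":0.307},{"dx":-0.8,"dy":0.584,"dz":0.1,"rx":0,"ry":0,"rz":0.307}]'
python3 - <<'E'
from plan import *
h=np.array([.243,.970,0]); up=np.array([0,0,1.]); g=np.array([484,116,30.])
t=tool(-14,-45); b=(h+up)/2**.5
chain((tcp(g+b*90,t),t),(tcp(g,t),t))
E
```

```text
t: 0.6
eef_pos: [320.0, 449.4, 213.9]
t: 0.85
eef_pos: [366.7, 385.6, 206.1]
t: 1.1
eef_pos: [413.3, 321.9, 198.4]
t: 1.35
eef_pos: [460.1, 257.8, 190.5]
t: 1.77
eef_pos: [503.4, 197.8, 183.0]
eef_rot: [-0.001, 0.788, 0.616, -0.0]
force: [-0.2, 0.2, -0.4]
grip_width: 85.1
grip_force: 0.0
t 1.77 pos [503.4 197.8 183. ] j [ 0.25  0.16 -0.28  1.13  0.    2.07] w 85.1 gf 0.0
#0 [496.3 164.9  80.4] rows/call>= 3.1
    [-0.21   0.007  0.641 -0.001 -0.5    0.001]
    [ 0.051  0.007  0.673 -0.001 -0.5    0.001]
#1 [480.8 103.2  16.8] rows/call>= 1.1
    [ 0.    -0.     0.562  0.     0.     0.   ]
    [ 0.    -0.     0.562  0.     0.     0.   ]
```

```bash
python3 -m creep '[{"dx":-0.05,"dy":0,"dz":0.16,"rx":0,"ry":-0.13,"rz":0},{"dx":-0.1,"dy":0,"dz":0.32,"rx":0,"ry":-0.26,"rz":0},{"dx":-0.16,"dy":0.003,"dz":0.48,"rx":0,"ry":-0.4,"rz":0},{"dx":-0.21,"dy":0.007,"dz":0.64,"rx":0,"ry":-0.5,"rz":0}]' | head -2
python3 -m creep '[{"dx":0.01,"dy":0,"dz":0.16,"rx":0,"ry":-0.13,"rz":0},{"dx":0.02,"dy":0,"dz":0.32,"rx":0,"ry":-0.26,"rz":0},{"dx":0.04,"dy":0.003,"dz":0.5,"rx":0,"ry":-0.4,"rz":0},{"dx":0.05,"dy":0.007,"dz":0.67,"rx":0,"ry":-0.5,"rz":0},{"dx":0.05,"dy":0.007,"dz":0.67,"rx":0,"ry":-0.5,"rz":0},{"dx":0.05,"dy":0.007,"dz":0.67,"rx":0,"ry":-0.5,"rz":0}]'
python3 - <<'E'
from plan import *
g=np.array([484,116,30.]); t=tool(-14,-45); chain((tcp(g,t),t))
E
```

```text
t: 2.1
eef_pos: [500.3, 182.9, 132.4]
t: 2.6
eef_pos: [495.4, 165.5, 79.4]
eef_rot: [0.235, 0.726, 0.57, -0.303]
force: [0.1, -0.3, 0.8]
grip_width: 84.9
grip_force: 0.0
t 2.6 pos [495.4 165.5  79.4] j [ 0.49  0.63 -0.06  1.47 -0.55  2.47] w 84.9 gf 0.0
#0 [480.8 103.2  16.8] rows/call>= 1.1
    [-0.005  0.006  0.56  -0.     0.001  0.003]
    [-0.006  0.006  0.56  -0.     0.001  0.003]
```

```bash
python3 -m creep '[{"dx":0,"dy":0,"dz":0.2,"rx":0,"ry":0,"rz":0},{"dx":0,"dy":0,"dz":0.4,"rx":0,"ry":0,"rz":0},{"dx":-0.005,"dy":0.006,"dz":0.56,"rx":0,"ry":0,"rz":0}]' | head -2
python3 -m creep '[{"dx":0,"dy":0,"dz":0.2,"rx":0,"ry":0,"rz":0},{"dx":0,"dy":0,"dz":0.4,"rx":0,"ry":0,"rz":0},{"dx":-0.005,"dy":0.006,"dz":0.56,"rx":0,"ry":0,"rz":0},{"dx":-0.005,"dy":0.006,"dz":0.56,"rx":0,"ry":0,"rz":0},{"dx":-0.005,"dy":0.006,"dz":0.56,"rx":0,"ry":0,"rz":0}]'
python3 -m creep '[{"dx":0,"dy":0,"dz":0,"rx":0,"ry":0,"rz":0},{"dx":0,"dy":0,"dz":0,"rx":0,"ry":0,"rz":0},{"dx":0,"dy":0,"dz":0,"rx":0,"ry":0,"rz":0},{"dx":0,"dy":0,"dz":0,"rx":0,"ry":0,"rz":0},{"dx":0,"dy":0,"dz":0,"rx":0,"ry":0,"rz":0},{"dx":0,"dy":0,"dz":0,"rx":0,"ry":0,"rz":0},{"dx":0,"dy":0,"dz":0,"rx":0,"ry":0,"rz":0},{"dx":0,"dy":0,"dz":0,"rx":0,"ry":0,"rz":0}]' 0 40
python3 - <<'E'
from plan import *
p,r,o=cur(); g=p-18.7*r.apply([0,0,1]); print(g)
t=tool(-14,-45); m=tool(-14,0); e=tool(-14,45)
g1=g+[0,0,60]; chain((tcp(g1,t),t),(tcp(g1,m),m),(tcp(g1,e),e),(tcp([g[0],g[1],52],e),e))
E
```

```text
t: 2.85
eef_pos: [490.3, 133.6, 51.6]
t: 3.27
eef_pos: [482.8, 102.1, 20.3]
eef_rot: [0.235, 0.729, 0.568, -0.3]
force: [0.1, -1.0, 0.4]
grip_width: 85.4
grip_force: 0.0
t: 3.93
eef_pos: [482.7, 102.4, 18.5]
eef_rot: [0.236, 0.728, 0.569, -0.301]
force: [-0.4, 2.1, 3.4]
grip_width: 23.5
grip_force: 40.0
[485.92100171 115.19442287  31.73862108]
t 3.93 pos [482.7 102.4  18.5] j [ 0.41  0.64 -0.21  1.27 -0.6   2.4 ] w 23.5 gf 40.0
#0 [482.7 102.4  78.5] rows/call>= 1.4
    [-0.53   0.    -0.531  0.    -0.001 -0.   ]
#1 [485.9 115.2  73. ] rows/call>= 3.1
    [ 0.083  0.    -0.034  0.     0.5   -0.   ]
    [ 0.089 -0.     0.    -0.     0.5   -0.   ]
#2 [489.1 128.   78.5] rows/call>= 3.1
    [ 0.083 -0.    -0.034  0.     0.5    0.   ]
    [ 0.089  0.    -0.    -0.     0.5    0.   ]
#3 [489.1 128.   38.8] rows/call>= 1.0
    [-0.351  0.     0.351  0.     0.     0.   ]
```

```bash
python3 -m creep '[{"dx":-0.1,"dy":0,"dz":-0.1,"rx":0,"ry":0,"rz":0},{"dx":-0.2,"dy":0,"dz":-0.2,"rx":0,"ry":0,"rz":0},{"dx":-0.32,"dy":0,"dz":-0.32,"rx":0,"ry":0,"rz":0},{"dx":-0.44,"dy":0,"dz":-0.44,"rx":0,"ry":0,"rz":0},{"dx":-0.53,"dy":0,"dz":-0.53,"rx":0,"ry":0,"rz":0},{"dx":-0.53,"dy":0,"dz":-0.53,"rx":0,"ry":0,"rz":0}]'
python3 -m creep '[{"dx":0.023,"dy":0,"dz":-0.001,"rx":0,"ry":0.125,"rz":0},{"dx":0.046,"dy":0,"dz":-0.005,"rx":0,"ry":0.25,"rz":0},{"dx":0.068,"dy":0,"dz":-0.01,"rx":0,"ry":0.375,"rz":0},{"dx":0.09,"dy":0,"dz":-0.018,"rx":0,"ry":0.5,"rz":0},{"dx":0.11,"dy":0,"dz":-0.028,"rx":0,"ry":0.625,"rz":0},{"dx":0.13,"dy":0,"dz":-0.039,"rx":0,"ry":0.75,"rz":0},{"dx":0.148,"dy":0,"dz":-0.053,"rx":0,"ry":0.875,"rz":0},{"dx":0.165,"dy":0,"dz":-0.068,"rx":0,"ry":1,"rz":0}]'
python3 -m creep '[{"dx":0.023,"dy":0,"dz":-0.001,"rx":0,"ry":0.125,"rz":0},{"dx":0.046,"dy":0,"dz":-0.005,"rx":0,"ry":0.25,"rz":0},{"dx":0.068,"dy":0,"dz":-0.01,"rx":0,"ry":0.375,"rz":0},{"dx":0.09,"dy":0,"dz":-0.018,"rx":0,"ry":0.5,"rz":0},{"dx":0.11,"dy":0,"dz":-0.028,"rx":0,"ry":0.625,"rz":0},{"dx":0.13,"dy":0,"dz":-0.039,"rx":0,"ry":0.75,"rz":0},{"dx":0.148,"dy":0,"dz":-0.053,"rx":0,"ry":0.875,"rz":0},{"dx":0.165,"dy":0,"dz":-0.068,"rx":0,"ry":1,"rz":0},{"dx":0.165,"dy":0,"dz":-0.068,"rx":0,"ry":1,"rz":0},{"dx":0.165,"dy":0,"dz":-0.068,"rx":0,"ry":1,"rz":0}]'
python3 - <<'E'
from plan import *
from station import read_camera
p,r,o=cur(); g=p-18.7*r.apply([0,0,1]); print(g)
e=tool(-14,45); chain((tcp([g[0],g[1],50],e),e))
c=read_camera("side"); cv2.imwrite("pics/s1.png",cv2.resize(c["img"][100:260,160:360,::-1],None,fx=3,fy=3))
W=cloud(c); q=W[140:215,200:290].reshape(-1,3); hsv=cv2.cvtColor(c["img"],cv2.COLOR_RGB2HSV)[140:215,200:290].reshape(-1,3)
E
```

```text
t: 4.43
eef_pos: [484.1, 102.5, 81.1]
eef_rot: [0.236, 0.729, 0.568, -0.299]
force: [0.5, 0.1, -1.0]
grip_width: 23.7
grip_force: 39.4
t: 5.1
eef_pos: [485.6, 114.9, 73.5]
eef_rot: [-0.001, 0.788, 0.616, 0.002]
force: [-0.9, -0.2, -0.9]
grip_width: 23.6
grip_force: 39.4
t: 5.93
eef_pos: [488.0, 126.7, 77.1]
eef_rot: [-0.236, 0.729, 0.568, 0.3]
force: [0.2, 0.2, -1.5]
grip_width: 23.0
grip_force: 39.5
[484.78471122 113.91851838  90.31580545]
t 5.93 pos [488.  126.7  77.1] j [-0.31  0.24 -0.66  0.73  0.78  1.48] w 23.0 gf 39.5
#0 [488.  126.7  36.8] rows/call>= 1.0
    [-0.355  0.002  0.357 -0.001  0.003 -0.005]
```

View pics/s1.png

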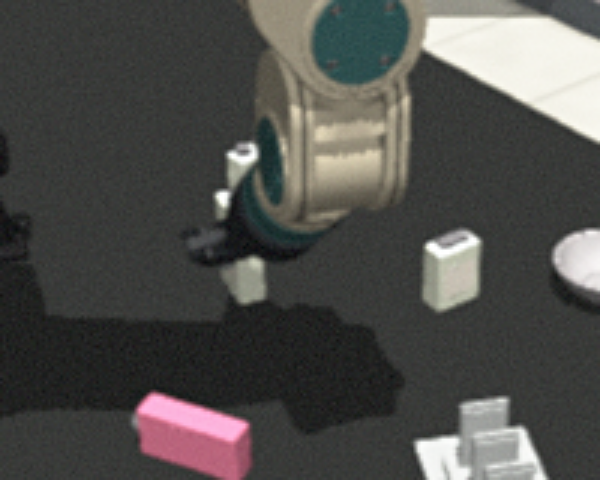

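The crop shows the pack held upright, with its base at (247,290) and still in the air. The mid pack is behind it at (240,160). I'll lower it now.

```bash
python3 -m creep '[{"dx":-0.1,"dy":0,"dz":0.1,"rx":0,"ry":0,"rz":0},{"dx":-0.2,"dy":0,"dz":0.2,"rx":0,"ry":0,"rz":0},{"dx":-0.28,"dy":0,"dz":0.28,"rx":0,"ry":0,"rz":0},{"dx":-0.33,"dy":0,"dz":0.33,"rx":0,"ry":0,"rz":0},{"dx":-0.35,"dy":0,"dz":0.35,"rx":0,"ry":0,"rz":0},{"dx":-0.35,"dy":0,"dz":0.35,"rx":0,"ry":0,"rz":0},{"dx":-0.35,"dy":0,"dz":0.35,"rx":0,"ry":0,"rz":0}]'
python3 -m creep '[{"dx":-0.009,"dy":0,"dz":0.009,"rx":0,"ry":0,"rz":0},{"dx":-0.009,"dy":0,"dz":0.009,"rx":0,"ry":0,"rz":0},{"dx":-0.009,"dy":0,"dz":0.009,"rx":0,"ry":0,"rz":0}]'
```

```text
t: 6.57
eef_pos: [489.0, 127.8, 38.8]
eef_rot: [-0.235, 0.728, 0.569, 0.302]
force: [0.4, -0.1, -0.7]
grip_width: 23.4
grip_force: 39.5
t: 6.82
eef_pos: [489.1, 127.5, 37.9]
eef_rot: [-0.235, 0.728, 0.569, 0.302]
force: [-0.3, 0.0, -0.5]
grip_width: 23.5
grip_force: 39.5
```

```bash
python3 -m creep '[{"dx":-0.009,"dy":0,"dz":0.009,"rx":0,"ry":0,"rz":0},{"dx":-0.018,"dy":0,"dz":0.018,"rx":0,"ry":0,"rz":0},{"dx":-0.018,"dy":0,"dz":0.018,"rx":0,"ry":0,"rz":0}]' | sed -n '2p;4p'
python3 -m creep '[{"dx":-0.009,"dy":0,"dz":0.009,"rx":0,"ry":0,"rz":0},{"dx":-0.009,"dy":0,"dz":0.009,"rx":0,"ry":0,"rz":0},{"dx":-0.009,"dy":0,"dz":0.009,"rx":0,"ry":0,"rz":0}]'| sed -n '2p;4p'
```

```text
eef_pos: [488.7, 127.5, 35.4]
force: [0.1, -0.8, -1.3]
eef_pos: [488.7, 127.6, 34.5]
force: [0.4, -0.0, -2.4]
```

```bash
python3 -m creep '[{"dx":-0.009,"dy":0,"dz":0.009,"rx":0,"ry":0,"rz":0},{"dx":-0.009,"dy":0,"dz":0.009,"rx":0,"ry":0,"rz":0},{"dx":-0.009,"dy":0,"dz":0.009,"rx":0,"ry":0,"rz":0}]'| sed -n '2p;4p'
python3 - <<'E'
from h import *
from station import read_camera
c=read_camera("side"); W=cloud(c); W[c["range_z"]<=0]=-99; np.savez("pics/s2.npz",**c)
hsv=cv2.cvtColor(c["img"],cv2.COLOR_RGB2HSV); 
m=(np.abs(W[...,0]-478)<35)&(np.abs(W[...,1]-112)<40)&(W[...,2]<40)&(W[...,2]>-6)&(c["img"].min(-1)>110)
q=W[m]; print(len(q),q.min(0),q.max(0)); v,u=np.where(m); print(u.min(),u.max(),v.min(),v.max()); i=v.argmax(); print(u[i],v[i],ray(c,(u[i],v[i]+.5),0))
E
```

```text
eef_pos: [488.7, 127.6, 33.4]
force: [-0.2, -0.4, -1.3]
102 [ 4.68911573e+02  9.59883386e+01 -2.83434042e-01] [493.92314015 124.31440604  39.48283865]
237 248 201 213
241 213 [[472.22020326 105.11531363   0.        ]]
```

```bash
python3 -m creep '[{"dx":-0.009,"dy":0,"dz":0.009,"rx":0,"ry":0,"rz":0},{"dx":-0.009,"dy":0,"dz":0.009,"rx":0,"ry":0,"rz":0},{"dx":-0.009,"dy":0,"dz":0.009,"rx":0,"ry":0,"rz":0}]'| sed -n '2p;4p'
python3 -m creep '[{"dx":-0.006,"dy":0,"dz":0.006,"rx":0,"ry":0,"rz":0},{"dx":-0.006,"dy":0,"dz":0.006,"rx":0,"ry":0,"rz":0},{"dx":-0.006,"dy":0,"dz":0.006,"rx":0,"ry":0,"rz":0}]'| sed -n '2p;4p'
```

```text
eef_pos: [489.0, 127.7, 33.3]
force: [-2.4, -2.8, 5.3]
eef_pos: [489.1, 127.8, 33.3]
force: [-5.9, -4.4, 10.6]
```

```bash
python3 -m creep '[{"dx":0.008,"dy":0,"dz":-0.008,"rx":0,"ry":0,"rz":0},{"dx":0.008,"dy":0,"dz":-0.008,"rx":0,"ry":0,"rz":0},{"dx":0.008,"dy":0,"dz":-0.008,"rx":0,"ry":0,"rz":0}]'| sed -n '2p;4p'
python3 -m creep '[{"dx":0,"dy":0,"dz":0,"rx":0,"ry":0,"rz":0},{"dx":0,"dy":0,"dz":0,"rx":0,"ry":0,"rz":0},{"dx":0,"dy":0,"dz":0,"rx":0,"ry":0,"rz":0},{"dx":0,"dy":0,"dz":0,"rx":0,"ry":0,"rz":0},{"dx":0,"dy":0,"dz":0,"rx":0,"ry":0,"rz":0},{"dx":0,"dy":0,"dz":0,"rx":0,"ry":0,"rz":0}]' 1
python3 -m creep '[{"dx":0,"dy":0,"dz":-0.2,"rx":0,"ry":0,"rz":0},{"dx":0,"dy":0,"dz":-0.4,"rx":0,"ry":0,"rz":0},{"dx":0,"dy":0,"dz":-0.7,"rx":0,"ry":0,"rz":0},{"dx":0,"dy":0,"dz":-1,"rx":0,"ry":0,"rz":0}]'
python3 -m creep '[{"dx":0,"dy":0,"dz":-0.4,"rx":0,"ry":0,"rz":0},{"dx":0,"dy":0,"dz":-0.8,"rx":0,"ry":0,"rz":0},{"dx":-0.2,"dy":0,"dz":-0.9,"rx":0,"ry":0,"rz":0},{"dx":-0.4,"dy":0,"dz":-1,"rx":0,"ry":0,"rz":0},{"dx":-0.4,"dy":0,"dz":-1,"rx":0,"ry":0,"rz":0}]'|head -2
cat > tall.py <<'E'
from h import *
from station import read_camera
def top(xy,rad,lo,hi,cam="top"):
    c=read_camera(cam); W=cloud(c); W[c["range_z"]<=0]=-99
    m=(np.hypot(W[...,0]-xy[0],W[...,1]-xy[1])<rad)&(W[...,2]>lo)&(W[...,2]<hi)&(c["img"].min(-1)>90)&(np.ptp(c["img"],axis=2)<60)
    q=W[m]; print(cam,len(q),np.median(q[:,2]).round(1) if len(q) else "",*(rect(q) if len(q)>3 else "")); return c
E
python3 - <<'E'
from tall import *
c=top((480,114),45,82,92); cv2.imwrite("pics/t1.png",cv2.resize(c["img"][120:330,130:410,::-1],None,fx=2.5,fy=2.5)); top((480,114),45,80,91,"side")
top((480,114),45,92,100)
E
```

```text
eef_pos: [489.1, 127.5, 33.3]
force: [-2.7, -3.9, 6.8]
t: 8.87
eef_pos: [488.7, 127.7, 32.6]
eef_rot: [-0.236, 0.728, 0.569, 0.302]
force: [0.3, 0.8, 0.5]
grip_width: 85.2
grip_force: 0.0
t: 9.2
eef_pos: [474.2, 72.7, 89.6]
eef_rot: [-0.236, 0.728, 0.569, 0.301]
force: [0.7, 0.2, -0.1]
grip_width: 85.1
grip_force: 0.0
t: 9.62
eef_pos: [456.5, -6.7, 122.9]
top 119 87.7 [486.2 122. ] [46.6 23.9] 75.5
side 91 85.8 [485.8 123.6] [49.2 25.2] 78.94
top 39 95.2 [488.  127.5] [27.3 16.8] 68.67
```

View pics/t1.png

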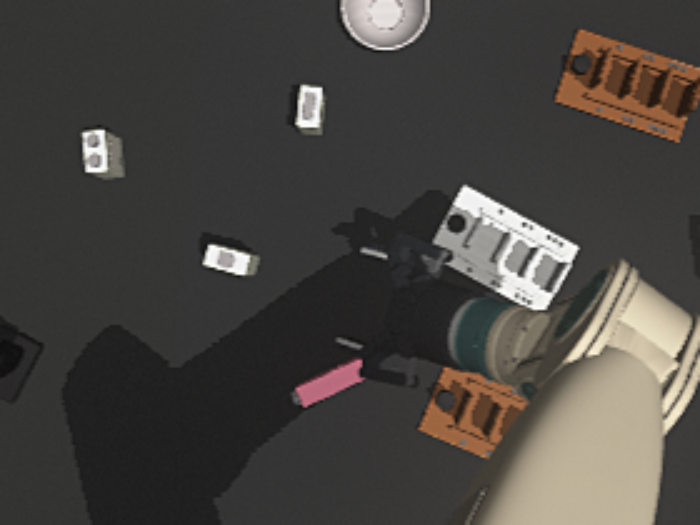

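The picture shows the tall pack standing alone at (230,258) and let go, with the gripper clear of it at right centre. The measured origin is about (486,122) with a heading of 75.5°.

Run:
```python
from plan import *
a=tool(-14);b=tool(75.5)
chain(([462,30,200],a),([486.2,122,150],b),([486.2,122,57.5],b))
```

```text
t 9.77 pos [455.7  -3.7 123.1] j [-0.61  0.24 -0.55  1.12  0.72  1.08] w 85.3 gf 0.0
#0 [462  30 200] rows/call>= 3.1
    [ 0.491 -0.013 -0.188 -0.    -0.5   -0.001]
    [ 0.382 -0.013 -0.362 -0.    -0.5   -0.001]
#1 [486.2 122.  150. ] rows/call>= 6.2
    [ 0.595  0.008  0.312  0.     0.    -0.994]
    [ 0.417  0.424  0.313  0.     0.    -0.994]
#2 [486.2 122.   57.5] rows/call>= 1.1
    [0.    0.    0.578 0.    0.    0.   ]
    [0.    0.    0.578 0.    0.    0.   ]
```

```bash
python3 -m creep '[{"dx":0.25,"dy":0,"dz":-0.1,"rx":0,"ry":-0.15,"rz":0},{"dx":0.5,"dy":-0.013,"dz":-0.19,"rx":0,"ry":-0.3,"rz":0},{"dx":0.5,"dy":-0.013,"dz":-0.19,"rx":0,"ry":-0.5,"rz":0},{"dx":0.5,"dy":-0.013,"dz":-0.19,"rx":0,"ry":-0.5,"rz":0}]' | head -2
python3 -m creep '[{"dx":0.38,"dy":-0.013,"dz":-0.36,"rx":0,"ry":-0.5,"rz":0},{"dx":0.38,"dy":-0.013,"dz":-0.36,"rx":0,"ry":-0.5,"rz":0},{"dx":0.38,"dy":-0.013,"dz":-0.36,"rx":0,"ry":-0.5,"rz":0},{"dx":0.38,"dy":-0.013,"dz":-0.36,"rx":0,"ry":-0.5,"rz":0}]' | head -2
python3 -m creep '[{"dx":0.2,"dy":0,"dz":0,"rx":0,"ry":0,"rz":-1},{"dx":0.4,"dy":0,"dz":0,"rx":0,"ry":0,"rz":-1},{"dx":0.59,"dy":0,"dz":0.1,"rx":0,"ry":0,"rz":-0.994},{"dx":0.59,"dy":0,"dz":0.3,"rx":0,"ry":0,"rz":-0.994},{"dx":0.59,"dy":0,"dz":0.3,"rx":0,"ry":0,"rz":-0.994},{"dx":0.59,"dy":0,"dz":0.3,"rx":0,"ry":0,"rz":-0.994},{"dx":0.59,"dy":0,"dz":0.3,"rx":0,"ry":0,"rz":-0.994}]' | head -2
python3 -m creep '[{"dx":0.2,"dy":0.2,"dz":0.15,"rx":0,"ry":0,"rz":-0.99},{"dx":0.42,"dy":0.42,"dz":0.3,"rx":0,"ry":0,"rz":-0.994},{"dx":0.42,"dy":0.42,"dz":0.3,"rx":0,"ry":0,"rz":-0.994},{"dx":0.42,"dy":0.42,"dz":0.3,"rx":0,"ry":0,"rz":-0.994},{"dx":0.42,"dy":0.42,"dz":0.3,"rx":0,"ry":0,"rz":-0.994},{"dx":0.42,"dy":0.42,"dz":0.3,"rx":0,"ry":0,"rz":-0.994},{"dx":0.42,"dy":0.42,"dz":0.3,"rx":0,"ry":0,"rz":-0.994},{"dx":0.42,"dy":0.42,"dz":0.3,"rx":0,"ry":0,"rz":-0.994},{"dx":0.42,"dy":0.42,"dz":0.3,"rx":0,"ry":0,"rz":-0.994}]'
python3 - <<'E'
from plan import *
chain(([486.2,122,57.5],tool(75.5)))
E
```

```text
t: 10.1
eef_pos: [461.0, 15.3, 165.5]
t: 10.43
eef_pos: [463.2, 33.6, 202.2]
t: 11.02
eef_pos: [472.0, 76.4, 174.9]
t: 11.77
eef_pos: [484.4, 121.9, 151.7]
eef_rot: [-0.001, 0.127, 0.992, 0.0]
force: [1.0, -0.4, 0.5]
grip_width: 85.3
grip_force: 0.0
t 11.77 pos [484.4 121.9 151.7] j [ 0.12  0.11 -0.4   1.06  0.    0.37] w 85.3 gf 0.0
#0 [486.2 122.   57.5] rows/call>= 1.1
    [-0.012  0.003  0.589  0.    -0.001 -0.001]
    [-0.012  0.003  0.589  0.    -0.001 -0.001]
```

```bash
python3 -m creep '[{"dx":-0.01,"dy":0,"dz":0.2,"rx":0,"ry":0,"rz":0},{"dx":-0.02,"dy":0.003,"dz":0.5,"rx":0,"ry":0,"rz":0},{"dx":-0.02,"dy":0.003,"dz":0.8,"rx":0,"ry":0,"rz":0}]' | head -2
python3 -m creep '[{"dx":0,"dy":0,"dz":0.2,"rx":0,"ry":0,"rz":0},{"dx":0,"dy":0,"dz":0.38,"rx":0,"ry":0,"rz":0},{"dx":0,"dy":0,"dz":0.38,"rx":0,"ry":0,"rz":0},{"dx":0,"dy":0,"dz":0.38,"rx":0,"ry":0,"rz":0},{"dx":0,"dy":0,"dz":0.38,"rx":0,"ry":0,"rz":0}]' 
python3 -m creep '[{"dx":0,"dy":0,"dz":0,"rx":0,"ry":0,"rz":0},{"dx":0,"dy":0,"dz":0,"rx":0,"ry":0,"rz":0},{"dx":0,"dy":0,"dz":0,"rx":0,"ry":0,"rz":0},{"dx":0,"dy":0,"dz":0,"rx":0,"ry":0,"rz":0},{"dx":0,"dy":0,"dz":0,"rx":0,"ry":0,"rz":0},{"dx":0,"dy":0,"dz":0,"rx":0,"ry":0,"rz":0}]' 0 40
python3 - <<'E'
from plan import *
p,r,o=cur(); a=tool(75.5); b=tool(152.6)
P1=np.array([499.6,-192.3,0])+35*np.array([.460,.888,0]); print(P1)
chain((p+[0,0,70],a),(P1+[0,0,150],b))
E
```

```text
t: 12.02
eef_pos: [487.9, 121.9, 88.5]
t: 12.43
eef_pos: [487.5, 121.7, 58.7]
eef_rot: [0.0, 0.127, 0.992, 0.0]
force: [0.2, 0.4, -0.7]
grip_width: 85.7
grip_force: 0.0
t: 12.93
eef_pos: [487.9, 121.9, 59.1]
eef_rot: [0.001, 0.127, 0.992, 0.0]
force: [-0.6, 0.5, 6.0]
grip_width: 45.2
grip_force: 41.1
[ 515.7  -161.22    0.  ]
t 12.93 pos [487.9 121.9  59.1] j [ 0.12  0.22 -0.5   0.85  0.    0.37] w 45.2 gf 41.1
#0 [487.9 121.9 129.1] rows/call>= 1.7
    [-0.001  0.001 -0.875  0.001  0.002 -0.001]
#1 [ 515.7 -161.2  150. ] rows/call>= 2.7
    [-0.306 -0.835 -0.065  0.     0.    -0.428]
    [-0.013 -0.889 -0.065  0.     0.    -0.428]
    [ 0.281 -0.843 -0.065  0.     0.    -0.428]
    [ 0.544 -0.703 -0.065  0.     0.    -0.428]
```

```bash
python3 -m creep '[{"dx":0,"dy":0,"dz":-0.1,"rx":0,"ry":0,"rz":0},{"dx":0,"dy":0,"dz":-0.3,"rx":0,"ry":0,"rz":0},{"dx":0,"dy":0,"dz":-0.6,"rx":0,"ry":0,"rz":0},{"dx":0,"dy":0,"dz":-0.875,"rx":0,"ry":0,"rz":0},{"dx":0,"dy":0,"dz":-0.875,"rx":0,"ry":0,"rz":0}]' | sed -n '2p;4,6p'
python3 -m creep '[{"dx":-0.08,"dy":-0.2,"dz":-0.03,"rx":0,"ry":0,"rz":-0.1},{"dx":-0.16,"dy":-0.42,"dz":-0.06,"rx":0,"ry":0,"rz":-0.22},{"dx":-0.24,"dy":-0.63,"dz":-0.07,"rx":0,"ry":0,"rz":-0.33},{"dx":-0.3,"dy":-0.835,"dz":-0.08,"rx":0,"ry":0,"rz":-0.428}]' | head -2
python3 -m creep '[{"dx":0,"dy":-0.22,"dz":-0.02,"rx":0,"ry":0,"rz":-0.1},{"dx":0,"dy":-0.44,"dz":-0.04,"rx":0,"ry":0,"rz":-0.22},{"dx":0,"dy":-0.66,"dz":-0.07,"rx":0,"ry":0,"rz":-0.33},{"dx":-0.013,"dy":-0.89,"dz":-0.08,"rx":0,"ry":0,"rz":-0.428}]' | head -2
python3 -m creep '[{"dx":0.07,"dy":-0.21,"dz":-0.02,"rx":0,"ry":0,"rz":-0.1},{"dx":0.14,"dy":-0.42,"dz":-0.04,"rx":0,"ry":0,"rz":-0.22},{"dx":0.21,"dy":-0.63,"dz":-0.07,"rx":0,"ry":0,"rz":-0.33},{"dx":0.28,"dy":-0.84,"dz":-0.08,"rx":0,"ry":0,"rz":-0.428}]' | head -2
python3 -m creep '[{"dx":0.13,"dy":-0.17,"dz":-0.02,"rx":0,"ry":0,"rz":-0.1},{"dx":0.26,"dy":-0.34,"dz":-0.04,"rx":0,"ry":0,"rz":-0.22},{"dx":0.4,"dy":-0.52,"dz":-0.05,"rx":0,"ry":0,"rz":-0.33},{"dx":0.54,"dy":-0.7,"dz":-0.05,"rx":0,"ry":0,"rz":-0.428},{"dx":0.54,"dy":-0.7,"dz":-0.05,"rx":0,"ry":0,"rz":-0.428},{"dx":0.54,"dy":-0.7,"dz":-0.05,"rx":0,"ry":0,"rz":-0.428},{"dx":0.54,"dy":-0.7,"dz":-0.05,"rx":0,"ry":0,"rz":-0.428}]'
python3 - <<'E'
from plan import *
from station import read_camera
c=read_camera("side"); cv2.imwrite("pics/s3.png",cv2.resize(c["img"][160:300,250:400,::-1],None,fx=4,fy=4)); np.savez("pics/s3.npz",**c)
P1=np.array([515.7,-161.2,0]); b=tool(152.6)
ps=[cur()[0]]
for k in range(5): read_camera("top"); ps.append(cur()[0])
print(np.round(ps,1).tolist()); 
p=np.mean(ps,0); print(p); r=cur()[1]; print(r.as_matrix()[:,1], np.degrees(np.arctan2(*r.as_matrix()[[1,0],1])))
q=P1+[.77,1.48,150]; seg(p,r,q,b)
E
```

```text
eef_pos: [490.1, 122.0, 132.4]
force: [0.6, -0.2, -0.4]
grip_width: 45.4
grip_force: 41.3
t: 13.68
eef_pos: [493.0, 50.1, 134.0]
t: 14.02
eef_pos: [499.4, -20.6, 140.2]
t: 14.35
eef_pos: [506.4, -91.2, 146.7]
t: 14.93
eef_pos: [513.2, -160.1, 150.5]
eef_rot: [-0.0, -0.518, 0.855, 0.001]
force: [0.1, 0.7, -0.0]
grip_width: 45.4
grip_force: 41.4
[[513.2, -159.9, 150.6], [513.4, -159.8, 150.8], [513.5, -159.8, 150.9], [513.7, -159.9, 151.1], [513.8, -160.1, 151.2], [513.9, -160.2, 151.2]]
[ 513.60581913 -159.95631497  150.97511151]
[-8.87182781e-01  4.61418085e-01  2.52537842e-04] 152.52134717471557
 rows/call>= 0.1
    [-0.019 -0.03   0.012  0.     0.    -0.002]
```

View pics/s3.png

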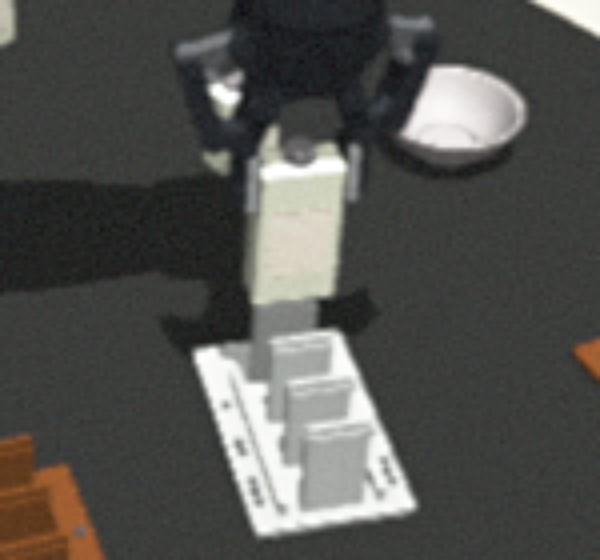

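The crop shows the pack hanging upright at (295,230), held by its narrow edges above pocket 1. I'll measure its offset from the pocket by depth.

Run:
```python
from plan import *
c=dict(np.load("pics/s3.npz")); W=cloud(c); W[c["range_z"]<=0]=-99
ex=np.array([.888,-.460,0]); ey=np.array([.460,.888,0]); ez=np.array([0,0,1.]); P1=np.array([515.7,-161.2,0])
L=(W-P1)@np.c_[ex,ey,ez]; wh=(c["img"].min(-1)>70)
m=wh&(abs(L[...,0])<21)&(abs(L[...,1])<30)&(L[...,2]>100)&(L[...,2]<160)
q=L[m]; f=q[(q[:,1]<0)]; print("face n",len(f)); A=np.c_[f[:,0],f[:,2]-130,np.ones(len(f))]; 
for _ in range(3):
    s=np.linalg.lstsq(A,f[:,1],rcond=None)[0]; e=abs(A@s-f[:,1]); k=e<3; A,f=A[k],f[k]
print("front face y = a*x+b*(z-130)+c",s,len(f))
# extents in x from face points
m=wh&(abs(L[...,0])<40)&(abs(L[...,1]+12)<6)&(L[...,2]>100)&(L[...,2]<150)
q=L[m]; print("x 1-99%",np.percentile(q[:,0],[1,5,50,95,99]).round(1))
m=wh&(abs(L[...,0])<40)&(abs(L[...,1])<30)&(L[...,2]>80)&(L[...,2]<200); q=L[m]
print("z",np.percentile(q[:,2],[0.5,1,50,99]))
for z in range(90,184,6):
    u=q[(abs(q[:,2]-z)<3)]; print(z,len(u),u[:,0].min().round(1),u[:,0].max().round(1),u[:,1].min().round(1),u[:,1].max().round(1)) if len(u) else 0
# rack fins faces in same view
m=(abs(L[...,0])<14)&(L[...,2]>30)&(L[...,2]<60); q=L[m]; h,b=np.histogram(q[:,1],np.arange(-110,40,2)); print([(int(b[i]),int(h[i])) for i in range(len(h)) if h[i]>8])
```

```text
face n 380
front face y = a*x+b*(z-130)+c [ 1.07362575e-02 -2.73527860e-03 -1.23388229e+01] 374
x 1-99% [-27.7 -26.6  -5.4  15.2  17.6]
z [ 92.0249083   92.79225479 150.21194079 188.64200063]
90 11 -26.8 16.1 -13.6 -10.4
96 45 -27.9 15.9 -14.6 4.3
102 51 -28.4 15.0 -15.8 5.7
108 44 -27.9 17.7 -14.7 7.3
114 49 -28.0 17.3 -14.8 5.5
120 48 -27.5 16.6 -15.0 1.0
126 46 -28.0 16.1 -15.4 2.6
132 53 -27.7 18.1 -14.3 1.6
138 52 -27.6 17.9 -14.7 4.1
144 47 -27.6 16.5 -14.9 2.0
150 48 -26.6 17.1 -14.9 -7.5
156 64 -33.2 28.5 -14.0 -7.4
162 64 -33.7 28.2 -14.2 -7.0
168 63 -33.5 28.4 -15.4 -5.3
174 87 -40.0 27.2 -14.6 11.0
180 117 -39.4 30.0 -15.2 10.6
[(-92, 20), (-90, 74), (-88, 29), (-56, 42), (-54, 53), (-52, 11), (-22, 12), (-20, 45), (-18, 37), (14, 34), (16, 47), (18, 9)]
```

Run:
```python
from plan import *
c=dict(np.load("pics/s3.npz")); W=cloud(c); W[c["range_z"]<=0]=-99
ex=np.array([.888,-.460,0]); ey=np.array([.460,.888,0]); P1=np.array([515.7,-161.2,0])
L=(W-P1)@np.c_[ex,ey,[0,0,1.]]
for y in(-90,-55,-20,15):
    q=L[(abs(L[...,1]-y)<5)&(L[...,2]>25)&(L[...,2]<64)&(abs(L[...,0])<30)]; print("fin",y,len(q),np.percentile(q[:,0],[0,2,98,100]).round(1))
for zl in (100,125):
    q=L[(abs(L[...,1]+12)<4)&(L[...,2]>zl)&(L[...,2]<zl+25)&(abs(L[...,0])<40)&(c["img"].min(-1)>70)]; print("pack",zl,len(q),np.percentile(q[:,0],[0,2,98,100]).round(1))
```

```text
fin -90 221 [-18.6 -17.5  17.6  17.9]
fin -55 180 [-18.2 -17.7  17.6  18.8]
fin -20 163 [-18.9 -17.7  17.2  17.9]
fin 15 153 [-18.5 -18.1  17.8  18.2]
pack 100 183 [-27.9 -27.5  17.1  17.7]
pack 125 198 [-28.  -26.6  17.1  18.1]
```

```bash
python3 -m creep '[{"dx":-0.018,"dy":-0.04,"dz":0,"rx":0,"ry":0,"rz":0},{"dx":-0.018,"dy":-0.04,"dz":0.12,"rx":0,"ry":0,"rz":0},{"dx":-0.018,"dy":-0.04,"dz":0.25,"rx":0,"ry":0,"rz":0},{"dx":-0.018,"dy":-0.04,"dz":0.25,"rx":0,"ry":0,"rz":0},{"dx":-0.018,"dy":-0.04,"dz":0.25,"rx":0,"ry":0,"rz":0},{"dx":-0.018,"dy":-0.04,"dz":0.25,"rx":0,"ry":0,"rz":0}]'
cat > inpocket.py <<'E'
from plan import *
from station import read_camera
ex=np.array([.888,-.460,0]); ey=np.array([.460,.888,0]); C=np.array([499.6,-192.3,0])
def look(k,H,name=None):   # pocket number, body height of pack
    P=C+(2-k)*35*ey; c=read_camera("side"); W=cloud(c); W[c["range_z"]<=0]=-99
    if name: cv2.imwrite(f"pics/{name}.png",cv2.resize(c["img"][160:300,250:400,::-1],None,fx=4,fy=4))
    L=(W-P)@np.c_[ex,ey,[0,0,1.]]; w=(c["img"].min(-1)>70)
    p,r,o=cur(); d=(p-P)@np.c_[ex,ey,[0,0,1.]]; print("t",o["t"],"tool rel pocket",d.round(2),"w",round(o["grip_width"],1))
    for zl in range(75,int(d[2])+10,12):
        q=L[(abs(L[...,1]+12)<5)&(L[...,2]>zl)&(L[...,2]<zl+12)&(abs(L[...,0])<32)&w]
        if len(q)>20: print("  z",zl,len(q),"x",np.percentile(q[:,0],[2,98]).round(1),"face y",np.median(q[:,1]).round(2))
E
python3 -c "
from inpocket import *
look(1,88)"
```

```text
t: 15.73
eef_pos: [517.1, -160.9, 130.7]
eef_rot: [-0.0, -0.519, 0.855, 0.0]
force: [0.5, -0.9, -1.3]
grip_width: 45.4
grip_force: 41.4
t 15.7833 tool rel pocket [  1.5    0.95 131.14] w 45.1
  z 75 81 x [-23.6  19. ] face y -11.52
  z 87 89 x [-23.7  20.8] face y -11.28
  z 99 88 x [-22.8  20.1] face y -11.13
  z 111 89 x [-22.7  21.7] face y -11.21
  z 123 89 x [-23.3  20.9] face y -10.97
  z 135 120 x [-28.3  29.3] face y -10.69
```

```bash
python3 -m creep '[{"dx":-0.005,"dy":0,"dz":0.06,"rx":0,"ry":0,"rz":0},{"dx":-0.005,"dy":0,"dz":0.12,"rx":0,"ry":0,"rz":0},{"dx":-0.005,"dy":0,"dz":0.18,"rx":0,"ry":0,"rz":0},{"dx":-0.005,"dy":0,"dz":0.18,"rx":0,"ry":0,"rz":0}]' | sed -n '2p;4,6p'
python3 -m creep '[{"dx":0,"dy":0,"dz":0.08,"rx":0,"ry":0,"rz":0},{"dx":0,"dy":0,"dz":0.16,"rx":0,"ry":0,"rz":0},{"dx":0,"dy":0,"dz":0.25,"rx":0,"ry":0,"rz":0},{"dx":0,"dy":0,"dz":0.25,"rx":0,"ry":0,"rz":0}]' | sed -n '2p;4,6p'
python3 -c "
from inpocket import *
look(1,88)"
```

```text
eef_pos: [516.8, -160.3, 115.6]
force: [0.4, 0.5, -1.2]
grip_width: 45.6
grip_force: 41.4
eef_pos: [516.3, -160.1, 94.9]
force: [-0.0, 0.2, -1.3]
grip_width: 45.4
grip_force: 41.4
t 16.5 tool rel pocket [ 0.36  1.33 95.54] w 45.3
  z 75 83 x [-23.9  19.5] face y -10.79
  z 87 81 x [-23.8  21. ] face y -10.69
  z 99 106 x [-29.2  27. ] face y -10.57
```

```bash
python3 -m creep '[{"dx":0,"dy":-0.006,"dz":0.08,"rx":0,"ry":0,"rz":0},{"dx":0,"dy":-0.006,"dz":0.16,"rx":0,"ry":0,"rz":0},{"dx":0,"dy":-0.006,"dz":0.23,"rx":0,"ry":0,"rz":0},{"dx":0,"dy":-0.006,"dz":0.23,"rx":0,"ry":0,"rz":0}]' | sed -n '2p;4p'
python3 -m creep '[{"dx":0,"dy":0,"dz":0.05,"rx":0,"ry":0,"rz":0},{"dx":0,"dy":0,"dz":0.1,"rx":0,"ry":0,"rz":0},{"dx":0,"dy":0,"dz":0.1,"rx":0,"ry":0,"rz":0}]' | sed -n '2p;4p'
python3 -m creep '[{"dx":0,"dy":0,"dz":0.02,"rx":0,"ry":0,"rz":0},{"dx":0,"dy":0,"dz":0.02,"rx":0,"ry":0,"rz":0},{"dx":0,"dy":0,"dz":0.02,"rx":0,"ry":0,"rz":0}]' | sed -n '2p;4p'
```

```text
eef_pos: [517.0, -160.5, 76.9]
force: [0.1, 1.0, -1.3]
eef_pos: [517.7, -160.7, 69.7]
force: [0.1, 0.2, -1.7]
eef_pos: [518.2, -161.0, 69.0]
force: [0.4, 0.2, -1.4]
```

```bash
python3 -m creep '[{"dx":0,"dy":0,"dz":0.02,"rx":0,"ry":0,"rz":0},{"dx":0,"dy":0,"dz":0.02,"rx":0,"ry":0,"rz":0},{"dx":0,"dy":0,"dz":0.02,"rx":0,"ry":0,"rz":0}]' | sed -n '2p;4p'
python3 -m creep '[{"dx":0,"dy":0,"dz":0.015,"rx":0,"ry":0,"rz":0},{"dx":0,"dy":0,"dz":0.015,"rx":0,"ry":0,"rz":0},{"dx":0,"dy":0,"dz":0.015,"rx":0,"ry":0,"rz":0}]' | sed -n '2p;4p'
python3 -m creep '[{"dx":0,"dy":0,"dz":0.012,"rx":0,"ry":0,"rz":0},{"dx":0,"dy":0,"dz":0.012,"rx":0,"ry":0,"rz":0},{"dx":0,"dy":0,"dz":0.012,"rx":0,"ry":0,"rz":0}]' | sed -n '2p;4p'
python3 -c "
from inpocket import *
look(1,88)"
```

```text
eef_pos: [518.1, -160.9, 67.3]
force: [0.4, -0.1, -1.9]
eef_pos: [518.1, -160.9, 66.0]
force: [-0.1, 0.5, -1.2]
eef_pos: [518.3, -161.0, 65.2]
force: [0.6, 0.9, -0.5]
t 18.1333 tool rel pocket [ 2.17  1.4  65.19] w 45.6
```

```bash
python3 -m creep '[{"dx":0,"dy":0,"dz":0.012,"rx":0,"ry":0,"rz":0},{"dx":0,"dy":0,"dz":0.012,"rx":0,"ry":0,"rz":0},{"dx":0,"dy":0,"dz":0.012,"rx":0,"ry":0,"rz":0}]' | sed -n '2p;4p'
python3 -m creep '[{"dx":0,"dy":0,"dz":0.012,"rx":0,"ry":0,"rz":0},{"dx":0,"dy":0,"dz":0.012,"rx":0,"ry":0,"rz":0},{"dx":0,"dy":0,"dz":0.012,"rx":0,"ry":0,"rz":0}]' | sed -n '2p;4p'
```

```text
eef_pos: [518.3, -161.0, 65.1]
force: [-1.8, 0.5, 5.0]
eef_pos: [518.3, -161.0, 65.1]
force: [-4.8, 0.9, 10.8]
```

```bash
python3 -m creep '[{"dx":0,"dy":0,"dz":-0.01,"rx":0,"ry":0,"rz":0},{"dx":0,"dy":0,"dz":-0.018,"rx":0,"ry":0,"rz":0},{"dx":0,"dy":0,"dz":-0.018,"rx":0,"ry":0,"rz":0}]' | sed -n '2p;4p'
python3 -m creep '[{"dx":0,"dy":0,"dz":0,"rx":0,"ry":0,"rz":0},{"dx":0,"dy":0,"dz":0,"rx":0,"ry":0,"rz":0},{"dx":0,"dy":0,"dz":0,"rx":0,"ry":0,"rz":0},{"dx":0,"dy":0,"dz":0,"rx":0,"ry":0,"rz":0},{"dx":0,"dy":0,"dz":0,"rx":0,"ry":0,"rz":0},{"dx":0,"dy":0,"dz":0,"rx":0,"ry":0,"rz":0}]' 1 | sed -n '2p;4,6p'
python3 -m creep '[{"dx":0,"dy":0,"dz":-0.2,"rx":0,"ry":0,"rz":0},{"dx":0,"dy":0,"dz":-0.5,"rx":0,"ry":0,"rz":0},{"dx":0,"dy":0,"dz":-1,"rx":0,"ry":0,"rz":0},{"dx":0,"dy":0,"dz":-1,"rx":0,"ry":0,"rz":0}]' | sed -n '1,2p;4p'
python3 - <<'E'
from inpocket import *
a=tool(183.5); chain(([600.1,270,155],a),([600.1,270,46],a))
look(1,88,"s4")
E
```

```text
eef_pos: [518.3, -161.0, 65.1]
force: [-1.8, 1.1, 4.1]
eef_pos: [518.1, -160.9, 64.5]
force: [-0.2, 0.4, 0.4]
grip_width: 85.3
grip_force: 0.0
t: 19.72
eef_pos: [522.9, -162.9, 151.7]
force: [2.1, -0.7, 0.6]
t 19.72 pos [ 522.9 -162.9  151.7] j [-0.42  0.19 -0.31  1.06  0.   -1.51] w 85.3 gf 0.0
#0 [600.1 270.  155. ] rows/call>= 1.8
    [-0.874  0.274 -0.01  -0.003 -0.001 -0.115]
    [-0.895  0.194 -0.009 -0.003 -0.001 -0.115]
    [-0.909  0.113 -0.008 -0.003 -0.001 -0.115]
    [-0.916  0.03  -0.007 -0.003 -0.001 -0.115]
    [-0.915 -0.052 -0.007 -0.003 -0.001 -0.115]
    [-0.906 -0.135 -0.007 -0.003 -0.001 -0.115]
#1 [600.1 270.   46. ] rows/call>= 1.3
    [0.    0.    0.681 0.    0.    0.   ]
    [0.    0.    0.681 0.    0.    0.   ]
t 19.7667 tool rel pocket [  6.11   1.66 149.29] w 85.5
  z 75 80 x [-21.4  21.5] face y -10.81
  z 87 65 x [-21.8  20.9] face y -9.93
```

View pics/s4.png

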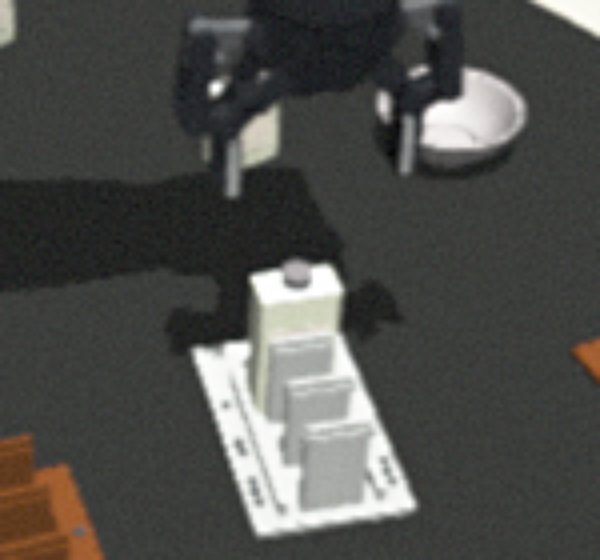

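Picture: the tall pack stands in pocket 1, with its top at (295,290) and its lower part between the fins. The gripper is clear above it. Next is the mid pack.

```bash
python3 -m creep '[{"dx":-0.3,"dy":0.09,"dz":0,"rx":0,"ry":0,"rz":-0.05},{"dx":-0.6,"dy":0.18,"dz":0,"rx":0,"ry":0,"rz":-0.1},{"dx":-0.874,"dy":0.274,"dz":-0.01,"rx":0,"ry":0,"rz":-0.115}]' | head -2
python3 -m creep '[{"dx":-0.45,"dy":0.1,"dz":0,"rx":0,"ry":0,"rz":-0.06},{"dx":-0.895,"dy":0.194,"dz":-0.01,"rx":0,"ry":0,"rz":-0.115},{"dx":-0.895,"dy":0.194,"dz":-0.01,"rx":0,"ry":0,"rz":-0.115}]' | head -2
python3 -m creep '[{"dx":-0.45,"dy":0.06,"dz":0,"rx":0,"ry":0,"rz":-0.06},{"dx":-0.909,"dy":0.113,"dz":-0.01,"rx":0,"ry":0,"rz":-0.115},{"dx":-0.909,"dy":0.113,"dz":-0.01,"rx":0,"ry":0,"rz":-0.115}]' | head -2
python3 -m creep '[{"dx":-0.45,"dy":0.02,"dz":0,"rx":0,"ry":0,"rz":-0.06},{"dx":-0.916,"dy":0.03,"dz":-0.01,"rx":0,"ry":0,"rz":-0.115},{"dx":-0.916,"dy":0.03,"dz":-0.01,"rx":0,"ry":0,"rz":-0.115}]' | head -2
python3 -m creep '[{"dx":-0.45,"dy":-0.02,"dz":0,"rx":0,"ry":0,"rz":-0.06},{"dx":-0.915,"dy":-0.05,"dz":-0.01,"rx":0,"ry":0,"rz":-0.115},{"dx":-0.915,"dy":-0.05,"dz":-0.01,"rx":0,"ry":0,"rz":-0.115}]' | head -2
python3 -m creep '[{"dx":-0.4,"dy":-0.05,"dz":0,"rx":0,"ry":0,"rz":-0.06},{"dx":-0.7,"dy":-0.1,"dz":-0.01,"rx":0,"ry":0,"rz":-0.115},{"dx":-0.906,"dy":-0.135,"dz":-0.01,"rx":0,"ry":0,"rz":-0.115},{"dx":-0.906,"dy":-0.135,"dz":-0.01,"rx":0,"ry":0,"rz":-0.115},{"dx":-0.906,"dy":-0.135,"dz":-0.01,"rx":0,"ry":0,"rz":-0.115},{"dx":-0.906,"dy":-0.135,"dz":-0.01,"rx":0,"ry":0,"rz":-0.115}]' | head -3
python3 - <<'E'
from plan import *
chain(([600.1,270,45],tool(183.5)))
E
```

```text
t: 20.02
eef_pos: [530.7, -88.0, 144.7]
t: 20.27
eef_pos: [543.9, -11.6, 145.5]
t: 20.52
eef_pos: [557.2, 60.1, 146.5]
t: 20.77
eef_pos: [570.5, 132.1, 147.4]
t: 21.02
eef_pos: [583.3, 204.2, 148.2]
t: 21.52
eef_pos: [594.8, 270.8, 148.9]
eef_rot: [0.001, 0.728, -0.686, -0.0]
t 21.52 pos [594.8 270.8 148.9] j [ 0.33  0.38 -0.07  1.13 -0.   -1.3 ] w 85.9 gf 0.0
#0 [600.1 270.   45. ] rows/call>= 1.2
    [ 0.006 -0.034  0.65   0.001 -0.001 -0.001]
    [ 0.007 -0.033  0.65   0.001 -0.001 -0.001]
```

```bash
python3 -m creep '[{"dx":0,"dy":-0.02,"dz":0.2,"rx":0,"ry":0,"rz":0},{"dx":0,"dy":-0.03,"dz":0.4,"rx":0,"ry":0,"rz":0},{"dx":0,"dy":-0.03,"dz":0.6,"rx":0,"ry":0,"rz":0},{"dx":0,"dy":-0.03,"dz":0.6,"rx":0,"ry":0,"rz":0},{"dx":0,"dy":-0.03,"dz":0.6,"rx":0,"ry":0,"rz":0}]' | head -2
python3 - <<'E'
from plan import *
chain(([600.1,270,45],tool(183.5)))
E
```

```text
t: 21.93
eef_pos: [596.3, 270.5, 100.4]
t 21.93 pos [596.3 270.5 100.4] j [ 0.33  0.42 -0.11  1.04 -0.   -1.3 ] w 85.4 gf 0.0
#0 [600.1 270.   45. ] rows/call>= 1.3
    [ 0.008 -0.049  0.692  0.004 -0.001 -0.002]
```

```bash
python3 -m creep '[{"dx":0.005,"dy":-0.03,"dz":0.2,"rx":0,"ry":0,"rz":0},{"dx":0.005,"dy":-0.03,"dz":0.45,"rx":0,"ry":0,"rz":0},{"dx":0.005,"dy":-0.03,"dz":0.69,"rx":0,"ry":0,"rz":0},{"dx":0.005,"dy":-0.03,"dz":0.69,"rx":0,"ry":0,"rz":0},{"dx":0.005,"dy":-0.03,"dz":0.69,"rx":0,"ry":0,"rz":0},{"dx":0.005,"dy":-0.03,"dz":0.69,"rx":0,"ry":0,"rz":0}]' | sed -n '2p;4p'
python3 -m creep '[{"dx":0,"dy":0,"dz":0,"rx":0,"ry":0,"rz":0},{"dx":0,"dy":0,"dz":0,"rx":0,"ry":0,"rz":0},{"dx":0,"dy":0,"dz":0,"rx":0,"ry":0,"rz":0},{"dx":0,"dy":0,"dz":0,"rx":0,"ry":0,"rz":0},{"dx":0,"dy":0,"dz":0,"rx":0,"ry":0,"rz":0},{"dx":0,"dy":0,"dz":0,"rx":0,"ry":0,"rz":0}]' 0 40
python3 - <<'E'
from plan import *
p,r,o=cur(); a=tool(183.5); b=tool(152.6)
chain((p+[0,0,50],a),(p+[0,0,100],a),(np.array([499.6,-192.3,145])+1.5*np.array([.888,-.46,0])+0.5*np.array([.46,.888,0]),b))
E
```

```text
eef_pos: [601.2, 272.0, 48.0]
force: [0.6, 0.8, -0.3]
t: 22.93
eef_pos: [601.1, 272.3, 47.7]
eef_rot: [-0.001, 0.729, -0.685, 0.001]
force: [0.3, -1.2, 6.4]
grip_width: 45.6
grip_force: 40.4
t 22.93 pos [601.1 272.3  47.7] j [ 0.33  0.47 -0.15  0.94  0.   -1.3 ] w 45.6 gf 40.4
#0 [601.1 272.3  97.7] rows/call>= 1.2
    [-0.    -0.001 -0.625 -0.003  0.001  0.001]
#1 [601.1 272.3 147.7] rows/call>= 1.2
    [ 0.     0.    -0.625  0.     0.     0.   ]
#2 [ 501.2 -192.5  145. ] rows/call>= 1.9
    [0.954 0.267 0.006 0.    0.    0.114]
    [0.974 0.18  0.006 0.    0.    0.114]
    [0.986 0.092 0.006 0.    0.    0.114]
    [0.991 0.003 0.006 0.    0.    0.114]
    [ 0.987 -0.086  0.006  0.     0.     0.114]
    [ 0.975 -0.174  0.006  0.     0.     0.114]
```

```bash
python3 -m creep '[{"dx":0,"dy":0,"dz":-0.1,"rx":0,"ry":0,"rz":0},{"dx":0,"dy":0,"dz":-0.3,"rx":0,"ry":0,"rz":0},{"dx":0,"dy":0,"dz":-0.55,"rx":0,"ry":0,"rz":0},{"dx":0,"dy":0,"dz":-0.8,"rx":0,"ry":0,"rz":0}]' | sed -n '2p;4,6p'
python3 -m creep '[{"dx":0,"dy":0,"dz":-0.3,"rx":0,"ry":0,"rz":0},{"dx":0,"dy":0,"dz":-0.6,"rx":0,"ry":0,"rz":0},{"dx":0.1,"dy":0,"dz":-0.75,"rx":0,"ry":0,"rz":0}]' | sed -n '2p;4,6p'
python3 -m creep '[{"dx":0.22,"dy":0.07,"dz":0,"rx":0,"ry":0,"rz":0.03},{"dx":0.44,"dy":0.13,"dz":0,"rx":0,"ry":0,"rz":0.06},{"dx":0.66,"dy":0.2,"dz":0,"rx":0,"ry":0,"rz":0.09},{"dx":0.854,"dy":0.267,"dz":0,"rx":0,"ry":0,"rz":0.114}]' | head -2
python3 -m creep '[{"dx":0.25,"dy":0.05,"dz":0,"rx":0,"ry":0,"rz":0.03},{"dx":0.5,"dy":0.1,"dz":0,"rx":0,"ry":0,"rz":0.06},{"dx":0.75,"dy":0.15,"dz":0,"rx":0,"ry":0,"rz":0.09},{"dx":0.974,"dy":0.18,"dz":0,"rx":0,"ry":0,"rz":0.114}]' | head -2
python3 -m creep '[{"dx":0.25,"dy":0.03,"dz":0,"rx":0,"ry":0,"rz":0.03},{"dx":0.5,"dy":0.06,"dz":0,"rx":0,"ry":0,"rz":0.06},{"dx":0.75,"dy":0.08,"dz":0,"rx":0,"ry":0,"rz":0.09},{"dx":0.986,"dy":0.092,"dz":0,"rx":0,"ry":0,"rz":0.114}]' | sed -n '2p;4,6p'
python3 - <<'E'
from plan import *
chain((np.array([499.6,-192.3,168])+1.5*np.array([.888,-.46,0])+1.9*np.array([.46,.888,0]),tool(152.6)))
E
```

```text
eef_pos: [598.6, 271.5, 109.9]
force: [0.7, 0.0, -1.0]
grip_width: 45.3
grip_force: 40.9
eef_pos: [601.5, 265.2, 173.4]
force: [1.0, 0.1, -0.5]
grip_width: 45.8
grip_force: 41.0
t: 23.85
eef_pos: [582.3, 192.8, 169.6]
t: 24.18
eef_pos: [565.4, 115.2, 169.6]
eef_pos: [548.9, 37.9, 169.6]
force: [0.8, -0.5, -0.9]
grip_width: 45.8
grip_force: 41.0
t 24.52 pos [548.9  37.9 169.6] j [-0.05  0.19 -0.27  1.11 -0.   -1.41] w 45.8 gf 41.0
#0 [ 501.8 -191.3  168. ] rows/call>= 1.9
    [ 0.975 -0.006  0.007  0.001 -0.     0.114]
    [ 0.971 -0.093  0.007  0.001 -0.     0.114]
    [ 0.958 -0.18   0.007  0.001 -0.     0.114]
```

```bash
python3 -m creep '[{"dx":0.25,"dy":0,"dz":0,"rx":0,"ry":0,"rz":0.03},{"dx":0.5,"dy":0,"dz":0,"rx":0,"ry":0,"rz":0.06},{"dx":0.75,"dy":0,"dz":0,"rx":0,"ry":0,"rz":0.09},{"dx":0.975,"dy":-0.006,"dz":0,"rx":0,"ry":0,"rz":0.114}]' | head -2
python3 -m creep '[{"dx":0.25,"dy":-0.02,"dz":0,"rx":0,"ry":0,"rz":0.03},{"dx":0.5,"dy":-0.04,"dz":0,"rx":0,"ry":0,"rz":0.06},{"dx":0.75,"dy":-0.07,"dz":0,"rx":0,"ry":0,"rz":0.09},{"dx":0.97,"dy":-0.093,"dz":0,"rx":0,"ry":0,"rz":0.114}]' | head -2
python3 -m creep '[{"dx":0.25,"dy":-0.05,"dz":0,"rx":0,"ry":0,"rz":0.03},{"dx":0.5,"dy":-0.1,"dz":0,"rx":0,"ry":0,"rz":0.06},{"dx":0.75,"dy":-0.14,"dz":0,"rx":0,"ry":0,"rz":0.09},{"dx":0.9,"dy":-0.17,"dz":0,"rx":0,"ry":0,"rz":0.114},{"dx":0.958,"dy":-0.18,"dz":0,"rx":0,"ry":0,"rz":0.114},{"dx":0.958,"dy":-0.18,"dz":0,"rx":0,"ry":0,"rz":0.114},{"dx":0.958,"dy":-0.18,"dz":0,"rx":0,"ry":0,"rz":0.114},{"dx":0.958,"dy":-0.18,"dz":0,"rx":0,"ry":0,"rz":0.114}]' | sed -n '2p;4,6p'
python3 - <<'E'
from inpocket import *
look(2,74)
chain((np.array([499.6,-192.3,168])+1.5*ex+1.9*ey,tool(152.6)))
E
```

```text
t: 24.85
eef_pos: [533.3, -38.4, 169.6]
t: 25.18
eef_pos: [517.8, -114.8, 169.7]
eef_pos: [503.5, -188.9, 170.1]
force: [0.8, 0.4, -1.6]
grip_width: 45.6
grip_force: 40.9
t 25.9 tool rel pocket [  1.95   4.92 170.13] w 45.8
  z 123 66 x [-19.6  22. ] face y -8.41
  z 135 80 x [-20.2  23.3] face y -8.5
  z 147 74 x [-20.4  21.2] face y -8.83
  z 159 79 x [-20.9  21. ] face y -8.53
  z 171 90 x [-24.9  26.6] face y -8.28
t 25.9 pos [ 503.6 -188.8  170.1] j [-0.48  0.16 -0.3   1.11  0.   -1.58] w 45.8 gf 40.9
#0 [ 501.8 -191.3  168. ] rows/call>= 0.1
    [0.038 0.006 0.027 0.001 0.001 0.005]
```

```bash
python3 -m creep '[{"dx":0.03,"dy":0,"dz":0.1,"rx":0,"ry":0,"rz":0.005},{"dx":0.03,"dy":0,"dz":0.25,"rx":0,"ry":0,"rz":0.005},{"dx":0.03,"dy":0,"dz":0.4,"rx":0,"ry":0,"rz":0.005},{"dx":0.03,"dy":0,"dz":0.55,"rx":0,"ry":0,"rz":0.005},{"dx":0.03,"dy":0,"dz":0.6,"rx":0,"ry":0,"rz":0.005},{"dx":0.03,"dy":0,"dz":0.6,"rx":0,"ry":0,"rz":0.005},{"dx":0.03,"dy":0,"dz":0.6,"rx":0,"ry":0,"rz":0.005}]' | sed -n '2p;4,6p'
python3 - <<'E'
from inpocket import *
look(2,74)
E
```

```text
eef_pos: [502.4, -191.6, 122.1]
force: [0.8, -0.1, -1.6]
grip_width: 45.6
grip_force: 41.0
t 26.5333 tool rel pocket [  2.68   1.87 122.61] w 45.6
  z 75 79 x [-20.2  23.6] face y -11.05
  z 87 89 x [-20.5  24. ] face y -11.05
  z 99 91 x [-20.6  23.5] face y -11.26
  z 111 82 x [-20.8  22.9] face y -10.74
  z 123 114 x [-27.9  29.5] face y -10.87
```

```bash
python3 -m creep '[{"dx":0,"dy":0.012,"dz":0.06,"rx":0,"ry":0,"rz":0},{"dx":0,"dy":0.014,"dz":0.12,"rx":0,"ry":0,"rz":0},{"dx":0,"dy":0.014,"dz":0.18,"rx":0,"ry":0,"rz":0},{"dx":0,"dy":0.014,"dz":0.18,"rx":0,"ry":0,"rz":0}]' | sed -n '2p;4p'
python3 -m creep '[{"dx":0,"dy":0,"dz":0.08,"rx":0,"ry":0,"rz":0},{"dx":0,"dy":0,"dz":0.16,"rx":0,"ry":0,"rz":0},{"dx":0,"dy":0,"dz":0.24,"rx":0,"ry":0,"rz":0},{"dx":0,"dy":0,"dz":0.32,"rx":0,"ry":0,"rz":0},{"dx":0,"dy":0,"dz":0.32,"rx":0,"ry":0,"rz":0}]' | sed -n '2p;4p'
python3 - <<'E'
from inpocket import *
look(2,74)
E
```

```text
eef_pos: [500.7, -191.0, 106.7]
force: [-0.5, 0.0, -1.4]
eef_pos: [500.2, -190.7, 80.4]
force: [-1.2, 1.2, -1.0]
t 27.3333 tool rel pocket [ 0.18  1.67 81.04] w 45.6
  z 75 95 x [-28.1  23.1] face y -11.56
  z 87 103 x [-30.5  26.2] face y -10.97
```

```bash
python3 -m creep '[{"dx":0,"dy":0,"dz":0.07,"rx":0,"ry":0,"rz":0},{"dx":0,"dy":0,"dz":0.14,"rx":0,"ry":0,"rz":0},{"dx":0,"dy":0,"dz":0.21,"rx":0,"ry":0,"rz":0},{"dx":0,"dy":0,"dz":0.27,"rx":0,"ry":0,"rz":0},{"dx":0,"dy":0,"dz":0.27,"rx":0,"ry":0,"rz":0},{"dx":0,"dy":0,"dz":0.27,"rx":0,"ry":0,"rz":0}]' | sed -n '2p;4p'
python3 -m creep '[{"dx":0,"dy":0,"dz":0.02,"rx":0,"ry":0,"rz":0},{"dx":0,"dy":0,"dz":0.02,"rx":0,"ry":0,"rz":0},{"dx":0,"dy":0,"dz":0.02,"rx":0,"ry":0,"rz":0}]' | sed -n '2p;4p'
python3 -m creep '[{"dx":0,"dy":0,"dz":0.015,"rx":0,"ry":0,"rz":0},{"dx":0,"dy":0,"dz":0.015,"rx":0,"ry":0,"rz":0},{"dx":0,"dy":0,"dz":0.015,"rx":0,"ry":0,"rz":0}]' | sed -n '2p;4p'
```

```text
eef_pos: [501.0, -191.2, 60.1]
force: [0.6, -0.0, -0.7]
eef_pos: [501.6, -191.5, 59.2]
force: [0.4, -0.5, -0.3]
eef_pos: [501.5, -191.4, 57.9]
force: [-0.2, -0.1, -1.5]
```

```bash
python3 -m creep '[{"dx":0,"dy":0,"dz":0.015,"rx":0,"ry":0,"rz":0},{"dx":0,"dy":0,"dz":0.03,"rx":0,"ry":0,"rz":0},{"dx":0,"dy":0,"dz":0.03,"rx":0,"ry":0,"rz":0}]' | sed -n '2p;4p'
python3 -m creep '[{"dx":0,"dy":0,"dz":0.015,"rx":0,"ry":0,"rz":0},{"dx":0,"dy":0,"dz":0.015,"rx":0,"ry":0,"rz":0},{"dx":0,"dy":0,"dz":0.015,"rx":0,"ry":0,"rz":0}]' | sed -n '2p;4p'
python3 -m creep '[{"dx":0,"dy":0,"dz":0.012,"rx":0,"ry":0,"rz":0},{"dx":0,"dy":0,"dz":0.012,"rx":0,"ry":0,"rz":0},{"dx":0,"dy":0,"dz":0.012,"rx":0,"ry":0,"rz":0}]' | sed -n '2p;4p'
```

```text
eef_pos: [501.3, -191.3, 55.2]
force: [-0.6, -0.8, -0.2]
eef_pos: [501.4, -191.3, 54.1]
force: [-0.1, -0.3, -1.0]
eef_pos: [501.7, -191.5, 53.7]
force: [-0.5, 1.5, 3.0]
```

```bash
python3 -m creep '[{"dx":0,"dy":0,"dz":-0.005,"rx":0,"ry":0,"rz":0},{"dx":0,"dy":0,"dz":-0.005,"rx":0,"ry":0,"rz":0},{"dx":0,"dy":0,"dz":-0.005,"rx":0,"ry":0,"rz":0},{"dx":0,"dy":0,"dz":-0.005,"rx":0,"ry":0,"rz":0},{"dx":0,"dy":0,"dz":-0.005,"rx":0,"ry":0,"rz":0},{"dx":0,"dy":0,"dz":-0.005,"rx":0,"ry":0,"rz":0},{"dx":0,"dy":0,"dz":-0.005,"rx":0,"ry":0,"rz":0}]' 1 | sed -n '2p;4,6p'
python3 -m creep '[{"dx":0,"dy":0,"dz":-0.2,"rx":0,"ry":0,"rz":0},{"dx":0,"dy":0,"dz":-0.5,"rx":0,"ry":0,"rz":0},{"dx":0,"dy":0,"dz":-1,"rx":0,"ry":0,"rz":0},{"dx":0,"dy":0,"dz":-1,"rx":0,"ry":0,"rz":0}]' | sed -n '1,2p;4p'
python3 - <<'E'
from inpocket import *
a=tool(175.4); chain(([656.5,40.3,130],a),([656.5,40.3,33],a))
look(2,74,"s5")
E
```

```text
eef_pos: [501.5, -191.4, 53.6]
force: [-0.2, 0.6, 0.1]
grip_width: 85.7
grip_force: 0.0
t: 30.0
eef_pos: [506.1, -193.7, 140.6]
force: [1.4, -1.3, 1.0]
t 30.0 pos [ 506.1 -193.7  140.6] j [-0.48  0.19 -0.34  1.03  0.   -1.58] w 85.5 gf 0.0
#0 [656.5  40.3 130. ] rows/call>= 1.7
    [-0.866 -0.079  0.034 -0.004 -0.001 -0.127]
    [-0.854 -0.165  0.034 -0.004 -0.001 -0.127]
    [-0.833 -0.25   0.034 -0.004 -0.001 -0.127]
    [-0.804 -0.331  0.034 -0.004 -0.001 -0.127]
#1 [656.5  40.3  33. ] rows/call>= 1.2
    [0.    0.    0.606 0.    0.    0.   ]
    [0.    0.    0.606 0.    0.    0.   ]
t 30.05 tool rel pocket [  5.36   1.66 138.27] w 85.8
  z 75 51 x [-19.9  22.9] face y -10.54
```

View pics/s5.png

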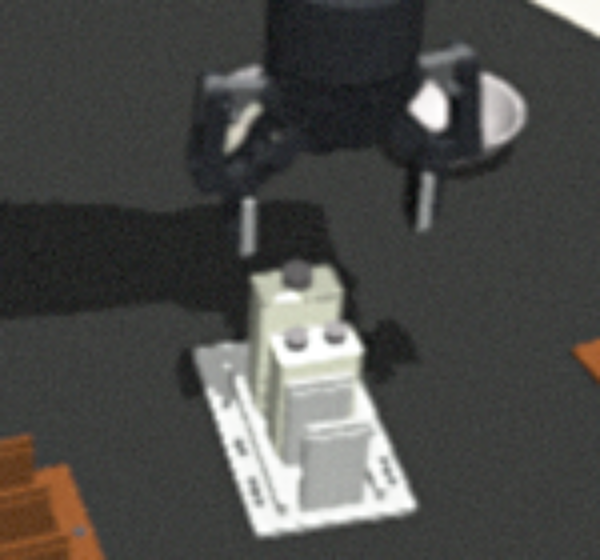

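Picture: the mid pack, with its two caps at (297,340) and (335,332), is seated in pocket 2 in front of the tall pack. The next grasp comes close to the bowl, so I'll measure the clearance.

```bash
python3 -m creep '[{"dx":-0.4,"dy":-0.03,"dz":0,"rx":0,"ry":0,"rz":-0.06},{"dx":-0.866,"dy":-0.08,"dz":0,"rx":0,"ry":0,"rz":-0.127},{"dx":-0.866,"dy":-0.08,"dz":0,"rx":0,"ry":0,"rz":-0.127}]' 0.7 | head -2
python3 -m creep '[{"dx":-0.43,"dy":-0.08,"dz":0,"rx":0,"ry":0,"rz":-0.06},{"dx":-0.854,"dy":-0.165,"dz":0,"rx":0,"ry":0,"rz":-0.127},{"dx":-0.854,"dy":-0.165,"dz":0,"rx":0,"ry":0,"rz":-0.127}]' | head -2
python3 -m creep '[{"dx":-0.4,"dy":-0.12,"dz":0,"rx":0,"ry":0,"rz":-0.06},{"dx":-0.833,"dy":-0.25,"dz":0,"rx":0,"ry":0,"rz":-0.127},{"dx":-0.833,"dy":-0.25,"dz":0,"rx":0,"ry":0,"rz":-0.127}]' | head -2
python3 -m creep '[{"dx":-0.4,"dy":-0.16,"dz":0.03,"rx":0,"ry":0,"rz":-0.06},{"dx":-0.7,"dy":-0.28,"dz":0.06,"rx":0,"ry":0,"rz":-0.127},{"dx":-0.804,"dy":-0.331,"dz":0.1,"rx":0,"ry":0,"rz":-0.127},{"dx":-0.804,"dy":-0.331,"dz":0.13,"rx":0,"ry":0,"rz":-0.127},{"dx":-0.804,"dy":-0.331,"dz":0.13,"rx":0,"ry":0,"rz":-0.127},{"dx":-0.804,"dy":-0.331,"dz":0.13,"rx":0,"ry":0,"rz":-0.127},{"dx":-0.804,"dy":-0.331,"dz":0.13,"rx":0,"ry":0,"rz":-0.127}]' | sed -n '2p;5p'
python3 - <<'E'
from plan import *
c=dict(np.load("pics/top0.npz")); W=cloud(c); q=W[100:145,260:308].reshape(-1,3); q=q[(q[:,2]>27)&(q[:,2]<40)]
print("bowl",cv2.minEnclosingCircle(np.ascontiguousarray(q[:,:2],np.float32)))
chain(([656.5,40.3,33],tool(175.4)))
E
```

```text
t: 30.3
eef_pos: [541.4, -129.2, 133.4]
t: 30.55
eef_pos: [579.0, -70.6, 133.1]
t: 30.8
eef_pos: [616.9, -12.0, 133.1]
eef_pos: [651.0, 41.4, 123.1]
grip_width: 59.9
bowl ((776.4660034179688, -39.96194076538086), 49.92216110229492)
t 31.38 pos [651.   41.4 123.1] j [-0.04  0.4  -0.1   1.08 -0.   -1.52] w 59.9 gf 0.0
#0 [656.5  40.3  33. ] rows/call>= 1.1
    [ 0.004 -0.035  0.563  0.001 -0.    -0.001]
    [ 0.004 -0.035  0.563  0.001 -0.    -0.001]
```

```bash
python3 -m creep '[{"dx":0.01,"dy":-0.03,"dz":0.15,"rx":0,"ry":0,"rz":0},{"dx":0.01,"dy":-0.04,"dz":0.35,"rx":0,"ry":0,"rz":0},{"dx":0.01,"dy":-0.04,"dz":0.5,"rx":0,"ry":0,"rz":0},{"dx":0.01,"dy":-0.04,"dz":0.5,"rx":0,"ry":0,"rz":0},{"dx":0.01,"dy":-0.04,"dz":0.5,"rx":0,"ry":0,"rz":0},{"dx":0.01,"dy":-0.04,"dz":0.5,"rx":0,"ry":0,"rz":0}]' 0.85 | sed -n '2p;5p'
python3 - <<'E'
from plan import *
chain(([656.5,40.3,33],tool(175.4)))
E
```

```text
eef_pos: [655.1, 41.4, 83.4]
grip_width: 72.7
t 31.88 pos [655.1  41.4  83.4] j [-0.04  0.44 -0.13  1.01 -0.   -1.53] w 72.7 gf 0.0
#0 [656.5  40.3  33. ] rows/call>= 1.2
    [ 0.013 -0.019  0.629 -0.    -0.    -0.001]
```

```bash
python3 -m creep '[{"dx":0.013,"dy":0,"dz":0.2,"rx":0,"ry":0,"rz":0},{"dx":0.013,"dy":0,"dz":0.4,"rx":0,"ry":0,"rz":0},{"dx":0.013,"dy":0,"dz":0.6,"rx":0,"ry":0,"rz":0},{"dx":0.013,"dy":0,"dz":0.63,"rx":0,"ry":0,"rz":0},{"dx":0.013,"dy":0,"dz":0.63,"rx":0,"ry":0,"rz":0},{"dx":0.013,"dy":0,"dz":0.63,"rx":0,"ry":0,"rz":0}]' | sed -n '2p;4p'
python3 -m creep '[{"dx":0,"dy":0,"dz":0,"rx":0,"ry":0,"rz":0},{"dx":0,"dy":0,"dz":0,"rx":0,"ry":0,"rz":0},{"dx":0,"dy":0,"dz":0,"rx":0,"ry":0,"rz":0},{"dx":0,"dy":0,"dz":0,"rx":0,"ry":0,"rz":0},{"dx":0,"dy":0,"dz":0,"rx":0,"ry":0,"rz":0},{"dx":0,"dy":0,"dz":0,"rx":0,"ry":0,"rz":0}]' 0 40
python3 - <<'E'
from plan import *
p,r,o=cur(); a=tool(175.4); b=tool(152.6)
ex=np.array([.888,-.460,0]); ey=np.array([.460,.888,0]); P3=np.array([499.6,-192.3,0])-35*ey
off=(np.array([656.5,40.3,0])-p)@r.as_matrix()[:,0]; print("pack off in tool x",off)
chain((p+[0,0,120],a),(P3+[70,-30,p[2]+120],b),(P3+1.5*ex+(off-.2)*ey+[0,0,p[2]+100],b))
E
```

```text
eef_pos: [655.8, 40.6, 34.0]
force: [0.2, 0.6, 0.9]
t: 32.88
eef_pos: [656.5, 40.6, 34.6]
eef_rot: [0.001, -0.678, 0.735, -0.001]
force: [-0.3, 0.9, 5.8]
grip_width: 45.1
grip_force: 41.8
pack off in tool x 0.26668896123486036
t 32.88 pos [656.5  40.6  34.6] j [-0.04  0.48 -0.17  0.91 -0.   -1.53] w 45.1 gf 41.8
#0 [656.5  40.6 154.6] rows/call>= 1.4
    [-0.    -0.002 -0.75  -0.002  0.    -0.   ]
    [-0.    -0.001 -0.75  -0.002  0.    -0.   ]
#1 [ 553.5 -253.4  154.6] rows/call>= 1.9
    [0.941 0.247 0.    0.    0.    0.127]
    [0.961 0.152 0.    0.    0.    0.127]
    [0.972 0.056 0.    0.    0.    0.127]
    [ 0.972 -0.041  0.     0.     0.     0.127]
#2 [ 484.9 -224.   134.6] rows/call>= 1.9
    [0.069 0.931 0.25  0.    0.    0.   ]
```

```bash
python3 -m creep '[{"dx":0,"dy":0,"dz":-0.1,"rx":0,"ry":0,"rz":0},{"dx":0,"dy":0,"dz":-0.3,"rx":0,"ry":0,"rz":0},{"dx":0,"dy":0,"dz":-0.55,"rx":0,"ry":0,"rz":0},{"dx":0,"dy":0,"dz":-0.75,"rx":0,"ry":0,"rz":0}]' | sed -n '2p;4,6p'
python3 -m creep '[{"dx":0,"dy":0,"dz":-0.3,"rx":0,"ry":0,"rz":0},{"dx":0,"dy":0,"dz":-0.6,"rx":0,"ry":0,"rz":0},{"dx":0,"dy":0,"dz":-0.75,"rx":0,"ry":0,"rz":0}]' | sed -n '2p'
python3 -m creep '[{"dx":0.2,"dy":0.06,"dz":0,"rx":0,"ry":0,"rz":0.03},{"dx":0.45,"dy":0.12,"dz":0,"rx":0,"ry":0,"rz":0.06},{"dx":0.7,"dy":0.18,"dz":0,"rx":0,"ry":0,"rz":0.09},{"dx":0.94,"dy":0.247,"dz":0,"rx":0,"ry":0,"rz":0.127}]' | sed -n '2p'
python3 -m creep '[{"dx":0.24,"dy":0.04,"dz":0,"rx":0,"ry":0,"rz":0.03},{"dx":0.48,"dy":0.08,"dz":0,"rx":0,"ry":0,"rz":0.06},{"dx":0.72,"dy":0.12,"dz":0,"rx":0,"ry":0,"rz":0.09},{"dx":0.96,"dy":0.152,"dz":0,"rx":0,"ry":0,"rz":0.127}]' | sed -n '2p'
python3 -m creep '[{"dx":0.24,"dy":0.02,"dz":0,"rx":0,"ry":0,"rz":0.03},{"dx":0.48,"dy":0.03,"dz":0,"rx":0,"ry":0,"rz":0.06},{"dx":0.72,"dy":0.04,"dz":0,"rx":0,"ry":0,"rz":0.09},{"dx":0.97,"dy":0.056,"dz":0,"rx":0,"ry":0,"rz":0.127}]' | sed -n '2p'
python3 -m creep '[{"dx":0.24,"dy":0,"dz":0,"rx":0,"ry":0,"rz":0.03},{"dx":0.48,"dy":-0.02,"dz":0,"rx":0,"ry":0,"rz":0.06},{"dx":0.72,"dy":-0.03,"dz":0,"rx":0,"ry":0,"rz":0.09},{"dx":0.97,"dy":-0.041,"dz":0,"rx":0,"ry":0,"rz":0.127},{"dx":0.97,"dy":-0.041,"dz":0,"rx":0,"ry":0,"rz":0.127}]' | sed -n '2p;4,6p'
python3 -m creep '[{"dx":0.02,"dy":0.2,"dz":0,"rx":0,"ry":0,"rz":0},{"dx":0.04,"dy":0.45,"dz":0,"rx":0,"ry":0,"rz":0},{"dx":0.07,"dy":0.7,"dz":0,"rx":0,"ry":0,"rz":0},{"dx":0.07,"dy":0.88,"dz":0,"rx":0,"ry":0,"rz":0},{"dx":0.07,"dy":0.93,"dz":0,"rx":0,"ry":0,"rz":0},{"dx":0.07,"dy":0.93,"dz":0,"rx":0,"ry":0,"rz":0},{"dx":0.07,"dy":0.93,"dz":0,"rx":0,"ry":0,"rz":0},{"dx":0.07,"dy":0.93,"dz":0,"rx":0,"ry":0,"rz":0}]' | sed -n '1,2p;4,6p'
python3 - <<'E'
from inpocket import *
look(3,62)
p,r,_=cur(); seg(p,r,np.array([*p[:2],150]),tool(152.6))
E
```

```text
eef_pos: [654.3, 40.7, 93.5]
force: [0.4, -0.1, -2.2]
grip_width: 45.4
grip_force: 41.0
eef_pos: [656.1, 40.6, 156.1]
eef_pos: [627.5, -33.9, 151.4]
eef_pos: [601.3, -107.3, 151.2]
eef_pos: [575.7, -180.4, 151.2]
eef_pos: [549.5, -255.8, 151.4]
force: [-0.3, -0.3, -0.6]
grip_width: 45.2
grip_force: 41.1
t: 35.55
eef_pos: [484.3, -223.8, 152.9]
force: [0.6, -0.3, -0.8]
grip_width: 45.4
grip_force: 41.2
t 35.6 tool rel pocket [ 1.0300e+00 -2.0000e-02  1.5295e+02] w 45.2
  z 111 37 x [-22.5  22.3] face y -10.88
  z 123 97 x [-23.1  20.5] face y -11.28
  z 135 97 x [-22.8  21.8] face y -11.29
  z 147 114 x [-26.9  24.5] face y -11.55
  z 159 131 x [-29.   28.5] face y -11.2
 rows/call>= 0.1
    [-0.     0.     0.037 -0.001 -0.    -0.001]
```

```bash
python3 -m creep '[{"dx":0,"dy":-0.006,"dz":0.1,"rx":0,"ry":0,"rz":0},{"dx":0,"dy":-0.006,"dz":0.25,"rx":0,"ry":0,"rz":0},{"dx":0,"dy":-0.006,"dz":0.4,"rx":0,"ry":0,"rz":0},{"dx":0,"dy":-0.006,"dz":0.5,"rx":0,"ry":0,"rz":0},{"dx":0,"dy":-0.006,"dz":0.55,"rx":0,"ry":0,"rz":0},{"dx":0,"dy":-0.006,"dz":0.55,"rx":0,"ry":0,"rz":0},{"dx":0,"dy":-0.006,"dz":0.55,"rx":0,"ry":0,"rz":0}]' | sed -n '2p;4,6p'
python3 - <<'E'
from inpocket import *
look(3,62)
E
```

```text
eef_pos: [484.0, -223.6, 108.7]
force: [0.1, -0.1, -1.2]
grip_width: 45.4
grip_force: 41.2
t 36.2333 tool rel pocket [ 9.4000e-01 -5.0000e-02  1.0921e+02] w 45.5
  z 75 87 x [-22.6  20.6] face y -11.29
  z 87 84 x [-23.   21.4] face y -11.42
  z 99 96 x [-22.4  20.6] face y -11.55
  z 111 116 x [-29.3  27.7] face y -11.29
```

Well aligned. The floor is expected at TCP z ≈ 40.6.

```bash
python3 -m creep '[{"dx":-0.004,"dy":-0.006,"dz":0.06,"rx":0,"ry":0,"rz":0},{"dx":-0.004,"dy":-0.006,"dz":0.12,"rx":0,"ry":0,"rz":0},{"dx":-0.004,"dy":-0.006,"dz":0.18,"rx":0,"ry":0,"rz":0},{"dx":-0.004,"dy":-0.006,"dz":0.18,"rx":0,"ry":0,"rz":0}]' | sed -n '2p;4p'
python3 -m creep '[{"dx":0,"dy":0,"dz":0.08,"rx":0,"ry":0,"rz":0},{"dx":0,"dy":0,"dz":0.16,"rx":0,"ry":0,"rz":0},{"dx":0,"dy":0,"dz":0.24,"rx":0,"ry":0,"rz":0},{"dx":0,"dy":0,"dz":0.34,"rx":0,"ry":0,"rz":0},{"dx":0,"dy":0,"dz":0.34,"rx":0,"ry":0,"rz":0}]' | sed -n '2p;4p'
python3 -m creep '[{"dx":0,"dy":0,"dz":0.06,"rx":0,"ry":0,"rz":0},{"dx":0,"dy":0,"dz":0.12,"rx":0,"ry":0,"rz":0},{"dx":0,"dy":0,"dz":0.18,"rx":0,"ry":0,"rz":0},{"dx":0,"dy":0,"dz":0.24,"rx":0,"ry":0,"rz":0},{"dx":0,"dy":0,"dz":0.24,"rx":0,"ry":0,"rz":0},{"dx":0,"dy":0,"dz":0.24,"rx":0,"ry":0,"rz":0}]' | sed -n '2p;4p'
```

```text
eef_pos: [483.6, -223.0, 93.4]
force: [0.0, 0.7, -1.1]
eef_pos: [483.0, -222.7, 65.2]
force: [0.8, 0.5, -1.0]
eef_pos: [484.1, -223.4, 47.7]
force: [-0.7, -0.2, -0.7]
```

```bash
python3 -m creep '[{"dx":0,"dy":0,"dz":0.02,"rx":0,"ry":0,"rz":0},{"dx":0,"dy":0,"dz":0.05,"rx":0,"ry":0,"rz":0},{"dx":0,"dy":0,"dz":0.05,"rx":0,"ry":0,"rz":0}]' | sed -n '2p;4p'
python3 -m creep '[{"dx":0,"dy":0,"dz":0.018,"rx":0,"ry":0,"rz":0},{"dx":0,"dy":0,"dz":0.018,"rx":0,"ry":0,"rz":0},{"dx":0,"dy":0,"dz":0.018,"rx":0,"ry":0,"rz":0}]' | sed -n '2p;4p'
python3 -m creep '[{"dx":0,"dy":0,"dz":0.012,"rx":0,"ry":0,"rz":0},{"dx":0,"dy":0,"dz":0.012,"rx":0,"ry":0,"rz":0},{"dx":0,"dy":0,"dz":0.012,"rx":0,"ry":0,"rz":0}]' | sed -n '2p;4p'
```

```text
eef_pos: [484.3, -223.5, 43.9]
force: [-1.2, 0.6, -1.4]
eef_pos: [484.4, -223.5, 42.6]
force: [-0.2, 0.5, -0.3]
eef_pos: [484.4, -223.5, 41.7]
force: [0.3, -0.2, 0.0]
```

```bash
python3 -m creep '[{"dx":0,"dy":0,"dz":0.012,"rx":0,"ry":0,"rz":0},{"dx":0,"dy":0,"dz":0.012,"rx":0,"ry":0,"rz":0},{"dx":0,"dy":0,"dz":0.012,"rx":0,"ry":0,"rz":0}]' | sed -n '2p;4p'
python3 -m creep '[{"dx":0,"dy":0,"dz":0.008,"rx":0,"ry":0,"rz":0},{"dx":0,"dy":0,"dz":0.008,"rx":0,"ry":0,"rz":0},{"dx":0,"dy":0,"dz":0.008,"rx":0,"ry":0,"rz":0}]' | sed -n '2p;4p'
```

```text
eef_pos: [484.4, -223.5, 40.7]
force: [-0.8, 0.9, -0.5]
eef_pos: [484.5, -223.6, 40.5]
force: [-1.7, 0.3, 4.8]
```

Contact. Now release and retreat.

```bash
python3 -m creep '[{"dx":0,"dy":0,"dz":-0.006,"rx":0,"ry":0,"rz":0},{"dx":0,"dy":0,"dz":-0.006,"rx":0,"ry":0,"rz":0},{"dx":0,"dy":0,"dz":-0.006,"rx":0,"ry":0,"rz":0},{"dx":0,"dy":0,"dz":-0.006,"rx":0,"ry":0,"rz":0},{"dx":0,"dy":0,"dz":-0.006,"rx":0,"ry":0,"rz":0},{"dx":0,"dy":0,"dz":-0.006,"rx":0,"ry":0,"rz":0},{"dx":0,"dy":0,"dz":-0.006,"rx":0,"ry":0,"rz":0}]' 1 | sed -n '2p;4,6p'
python3 -m creep '[{"dx":0,"dy":0,"dz":-0.2,"rx":0,"ry":0,"rz":0},{"dx":0,"dy":0,"dz":-0.5,"rx":0,"ry":0,"rz":0},{"dx":0,"dy":0,"dz":-1,"rx":0,"ry":0,"rz":0},{"dx":0,"dy":0,"dz":-1,"rx":0,"ry":0,"rz":0}]' | sed -n '1,2p;4p'
python3 -m creep '[{"dx":0,"dy":0,"dz":-0.5,"rx":0,"ry":0,"rz":0},{"dx":0,"dy":0,"dz":-1,"rx":0,"ry":0,"rz":0},{"dx":0,"dy":0,"dz":-1,"rx":0,"ry":0,"rz":0},{"dx":0,"dy":0,"dz":-1,"rx":0,"ry":0,"rz":0},{"dx":0,"dy":0,"dz":-1,"rx":0,"ry":0,"rz":0},{"dx":0,"dy":0,"dz":-1,"rx":0,"ry":0,"rz":0}]' | sed -n '1,2p;4p'
python3 -c "
from inpocket import *
look(3,62,'s6')"
```

```text
eef_pos: [484.4, -223.5, 40.5]
force: [0.1, -0.3, -0.8]
grip_width: 85.6
grip_force: 0.0
t: 39.65
eef_pos: [488.9, -226.2, 127.4]
force: [1.4, -1.3, 1.5]
t: 40.15
eef_pos: [483.4, -222.9, 199.1]
force: [-1.1, 0.5, -0.5]
t 40.2 tool rel pocket [ -0.43   0.38 198.78] w 85.6
```

View pics/s6.png

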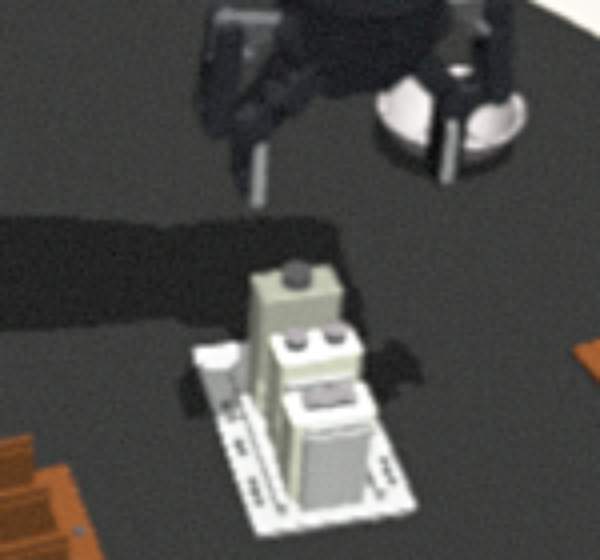

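The picture shows all three packs upright and seated, with tops at (295,285), (318,345) and (330,400). The gripper is clear above them.

```bash
python3 -c "
from station import env
print(env.hand_in())"
```

```text
the job is handed in; nothing more can be done
None
```

I handed the job in at about 40 s: the last pictures show the tall, middle and short packs upright in pockets 1, 2 and 3, let go, with the gripper clear; the hand-in returned no verdict.

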